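Set the nut feeder's aperture lever to the third click

ROBOT

A 6-joint arm with a two-finger parallel gripper is mounted at the origin on the work surface. World frame = base frame: x ahead of the robot, y to its left, z up, the work surface at z = 0. Lengths are in mm, angles in rad, forces in N, time in s.
With the tool pointing down it reaches from about 200 to 875 mm from the base axis. Payload 3.4 kg.
Tool frame: the origin (TCP) lies midway between the tips of the shut fingers; the grasp point (between the pads) lies 19 mm behind it; x points along the fingers, y is the direction in which the jaws open and shut, and the axes are right-handed (so a half turn about x gives the same grasp; the last joint's range is limited). The gripper opens to 94 mm and grips with 3 to 60 N. Pads are 16 mm wide; open, the fingers measure 119 mm over their backs; the gripper's body (75 mm by 177 mm) begins 78 mm behind the grasp point.
Start: joints at [1.166, 0.276, 1.505, -0, 1.361, -0.121], TCP at [161.02, 552.031, 205.493] pointing down, gripper open.
Joint ranges: [-2.89, 2.89], [-0.75, 2.08], [0.22, 2.7], [-1.18, 4.32], [0.11, 2.71], [-2.7, 2.7]. Speed limits (rad/s): [2.57, 2.57, 3.14, 3.14, 3.14, 3.14].

INTERFACE

Orientations are given as a rotation vector (axis times angle).
In Python, from station import get_obs, read_camera, calibration, job_done, spot_in gives the robot as it stands.
- The arm moves only by the tool play_rows, never from a script. Its arguments are lists of equal length, an entry for each row: "linear": the shift along the tool's x, y, z each as a share of 600 mm, from -1 to 1, a list of three; "twist": the turn about the tool's x as a share of 180 degrees, from -1 to 1; "claw": the gripper's target within -1 to 1 (shut at 1, half-way at 0, fully open at -1). A call has 1 to 5 rows; each row is the pose to reach, as a shift and turn from the pose commanded when the call began, along the tool's axes at that moment, turning the shorter way round; what a row does not reach only later rows make up. A row lasts 1/12 s, in which the tool goes at most 41.7 mm and 7.16 degrees, less where a joint would pass 70% of its speed; a pose out of reach is approached as far as the arm can. A call with a number of a shift or a turn outside -1 to 1 is refused whole. A call with a gripper value outside its range is refused whole. The fingers move at their own pace and stop on an object; "force" is the grip in N (left out, the last holds). Time passes only in rows, so rows that repeat a pose let the fingers close. It gives the time, the measured TCP pose, the force and the opening at its end, in the units of the state.
- get_obs(): the state, without advancing time (a new reading comes with each control period).
- read_camera(name): name is "scene" or "top" or "wrist"; returns (picture, depth): 480x640x3 uint8, red, green, blue; 480x640 float32, mm along the optical axis (not along the pixel's ray), 0 where there is no reading.
- calibration(name): a dict with "camera_matrix" (3x3 intrinsics, pixels), "dist" ([k1, k2, p1, p2, k3] as OpenCV has them; the pictures are not rectified), "extrinsics" (4x4, takes a point from world to camera coordinates). Camera axes: x right, y down, z forward; pixel columns grow to the right and rows downward; lengths in mm; the calibration is good to about 2 mm. A picture is of the moment at which its call begins: read the wrist's pose just before it. calibration takes no time and is no camera call; for the wrist camera it gives the pose at the moment of the call.
- job_done(): hands the job in, once; it reports no verdict.
Trained networks look in the newest picture that a camera, given by its name, has taken for a name from the list of things; names that differ only in an ending like _2 or _b are one class to them, and where a whole thing is asked for, a point or a joint stands for the part that bears it (a point fixed in the world has none). Each returns a list of dicts, best first, with "score" (0 to 1); they miss things now and then, are a little off and sometimes report something else, mostly with a low value. They report only what shows in the picture. A call takes as long as a camera call.
- spot_in(thing, camera): "extent" ([left, top, width, height] in pixels, round what is visible of it).
The state is a dict: "t": time; "q": joint angles; "joint_velocities": joint speeds; "joint_torque": joint torques, N m; "eef_pos": TCP position; "orientation": TCP orientation; "ft_force": force on the tool from outside, world axes, zero at the start; "ft_torque": the same for the moment, N m; "gripper_width": finger opening in mm.
Only numpy, scipy, OpenCV 4.12 (cv2) and the standard library are available. Lean on these libraries where they do the work, as an engineer would, in place of code of your own. Each camera call takes 0.05 s, during which the arm holds its last target.

TASK

Open the nut feeder to its third setting: with a fingertip, push the black lever head along its slot towards the hopper, one click at a time, resting about half a second in each of the first and second notches, and leave it sitting in the third notch. Do not run past the third notch, and do not pull the head up (it is only pushed, never lifted). Leave the loose bolt, cap nut and washer where they are.

Things in the scene. Friction and masses are not known exactly. Their poses are not given: they have to be found in the camera images.
- head (a point): Centre of the lever head: upright black block over the deck's slot, 30 mm across the slot, 22 along it, 36 tall; underside 8 mm, top 44 mm above the deck. It slides only along its own y (+y = towards the hopper). Behind it (-y) at least 55 mm of deck is free. A brass roller on an arm juts from it on the -x side, 13-37 mm off the slot's line, to 26 mm above the deck: push the head at its middle.
- lever (a joint): Lever travel in m: 0 = closed stop, grows towards the hopper, 0.105 = far stop. Starts at 0 to 0.006, before the first notch. About 1.5 N of friction, and about 5 to 9 N to climb each ridge; past a ridge's crest a spring roller snaps it forward by itself, about 7 mm, into the middle of the next notch, where it stays when let go.
- head_lift (a joint): How far the head is pulled up on its spring, in m: 0 = down, as it must stay (6 N starts to lift it; 0.012 at most).
- strip: Aluminium index strip on the deck, 32 mm to the -x side of the slot's line; its place along the slot varies. Six ridges, crests 7 mm above the deck, with five notches (valleys) between. Origin: deck top, middle of the first notch; y along the slot, the way to push. Notches at y = 0, 14, 28, 42, 56 mm; crests at -7, 7, 21, 35, 49, 63 mm. The lever is in a notch when the head's centre has its y.
- feeder: Fixed nut feeder; origin on the table under the deck's middle, on the slot's line, y along the slot. Grey deck 120 x 240 mm (y -130 to 110 mm), top 50 mm above the table; slot at x = 0. Blue nut hopper at y 110 to 260, x -70 to 100 mm, 155 mm tall; chute and low tray before it (-x). A flat steel bar, 4 mm above the deck, runs in the slot from lever to hopper.
- bolt: Loose dark steel hex bolt standing on its head on the table in front of the deck, 48 mm across the head, 100 mm tall; origin at the centre of its underside. A bystander.
- cap_nut: Loose domed cap nut on the table in front of the deck, 48 mm across, 39 mm tall; origin at the centre of its underside. A bystander.
- washer: Loose thick steel washer lying on the table behind the deck, 56 mm across, 8 mm thick; origin at the centre of its underside. A bystander.

How it is judged:
By the outcome, as a careful person would: the job done as asked, in the order asked, and still so for the second after the job is handed in, with the robot touching nothing.
It also fails if it takes over 61 s, if anything falls off the work surface, if the arm or the gripper's body presses on something with over 40 N, if the wrist force passes 120 N, or if a joint passes its speed limit or range.

## Working session

There is one attempt and no reset: what is moved stays moved. The work goes in short steps, Python scripts to look and compute and a tool call to move; the robot and the scene stay as the last step left them, time stands still between calls to the robot, and variables do not carry over. Pictures are saved under pics/ and viewed, and the job is handed in when it is done.

Besides the shell and the picture viewer there is one more tool, called after "Request:" as name(argument=value, ...), one argument or row to a line, values as JSON. play_rows: Moves the arm, as the interface text tells. Its arguments: {"type":"object","properties":{"linear":{"type":"array"},"twist":{"type":"array"},"claw":{"type":"array"},"force":{"type":"number"}},"required":["linear","twist","claw"]}

```bash
mkdir -p pics; python3 - <<'E'
from station import *
import cv2,numpy as np
o=get_obs();print({k:np.round(v,3) for k,v in o.items()})
for n in ["scene","top","wrist"]:
    p,d=read_camera(n);cv2.imwrite(f"pics/{n}0.png",p[:,:,::-1]);np.save(f"pics/{n}0.npy",d)
    for t in ["head","strip","feeder"]:
        print(n,t,[(x['score'],x['extent']) for x in spot_in(t,n)][:2])
    c=calibration(n);print(c)
E
```

```text
{'t': np.float64(0.0), 'q': array([ 1.166,  0.277,  1.506, -0.   ,  1.361, -0.121]), 'joint_velocities': array([ 0.   , -0.   , -0.002, -0.002,  0.   ,  0.   ]), 'joint_torque': array([-1.0000e-03, -4.0459e+01, -2.3723e+01,  7.0000e-02,  3.4000e-02,
       -0.0000e+00]), 'eef_pos': array([160.792, 551.484, 204.626]), 'orientation': array([ 0.221,  1.56 , -0.224]), 'ft_force': array([ 0.171,  1.041, -0.027]), 'ft_torque': array([-0.008,  0.028,  0.027]), 'gripper_width': np.float64(93.913)}
scene head [(0.8, [360.5, 213.3, 16.6, 32.5])]
scene strip [(0.83, [349.2, 208.8, 91.4, 13.1])]
scene feeder [(0.78, [313.5, 141.0, 318.8, 168.3])]
{'camera_matrix': array([[576.72160314,   0.        , 317.04705368],
       [  0.        , 576.72160314, 240.71000484],
       [  0.        ,   0.        ,   1.        ]]), 'dist': array([-0.05514074,  0.        ,  0.        ,  0.        ,  0.        ]), 'extrinsics': array([[-2.23103340e-01,  9.74683293e-01,  1.47437389e-02,
         2.31314608e+02],
       [ 8.24401890e-01,  1.96732142e-01, -5.30714600e-01,
        -4.13505964e+02],
       [-5.2017922
[... 898 characters left out ...]
 0.00000000e+00,
         1.00000000e+00]])}
wrist head []
wrist strip []
wrist feeder []
{'camera_matrix': array([[432.47215193,   0.        , 317.87957181],
       [  0.        , 432.47215193, 250.36677826],
       [  0.        ,   0.        ,   1.        ]]), 'dist': array([-0.05868744,  0.        ,  0.        ,  0.        ,  0.        ]), 'extrinsics': array([[ 2.81119854e-01,  9.59672642e-01,  2.19888084e-04,
        -5.75096345e+02],
       [ 9.26431872e-01, -2.71442301e-01,  2.60850655e-01,
        -2.69680447e+01],
       [ 2.50390924e-01, -7.31265865e-02, -9.65379142e-01,
         3.91793458e+02],
       [ 0.00000000e+00,  0.00000000e+00,  0.00000000e+00,
         1.00000000e+00]])}
```

View pics/top0.png

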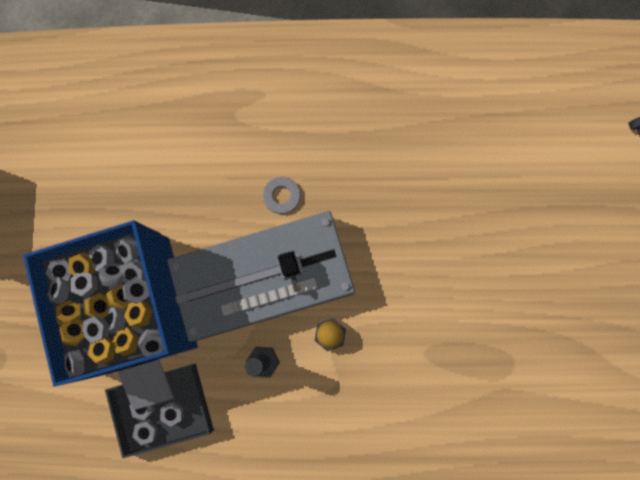

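View pics/scene0.png

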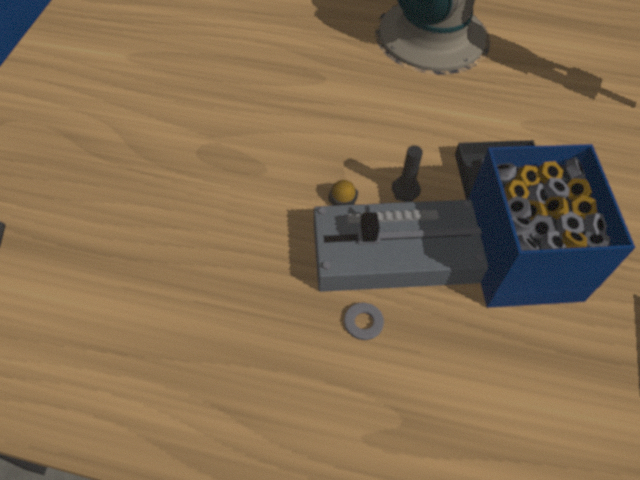

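```bash
python3 - <<'E'
import cv2
p=cv2.imread('pics/top0.png');cv2.imwrite('pics/topc.png',cv2.resize(p[230:360,190:350],None,fx=4.8,fy=4.5,interpolation=2))
p=cv2.imread('pics/scene0.png');cv2.imwrite('pics/scenec.png',cv2.resize(p[180:290,310:470],None,fx=5,fy=5,interpolation=2))
E
```

```text
(no output)
```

View pics/topc.png

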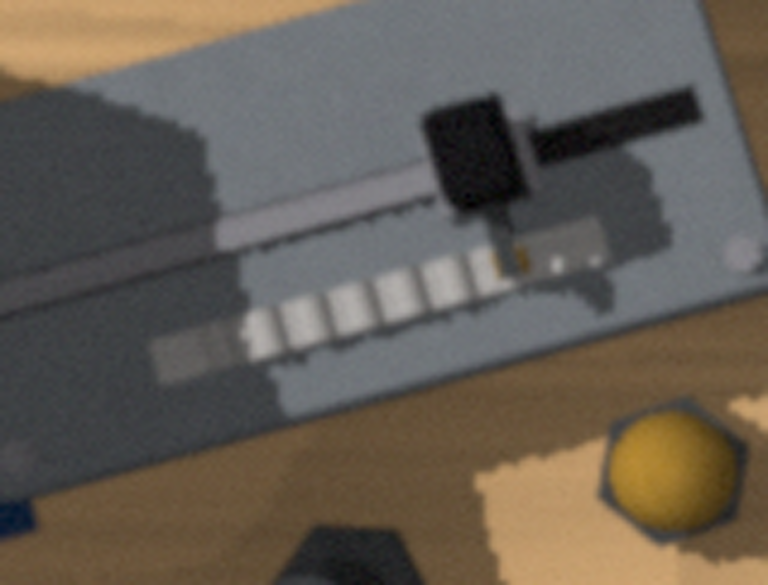

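View pics/scenec.png

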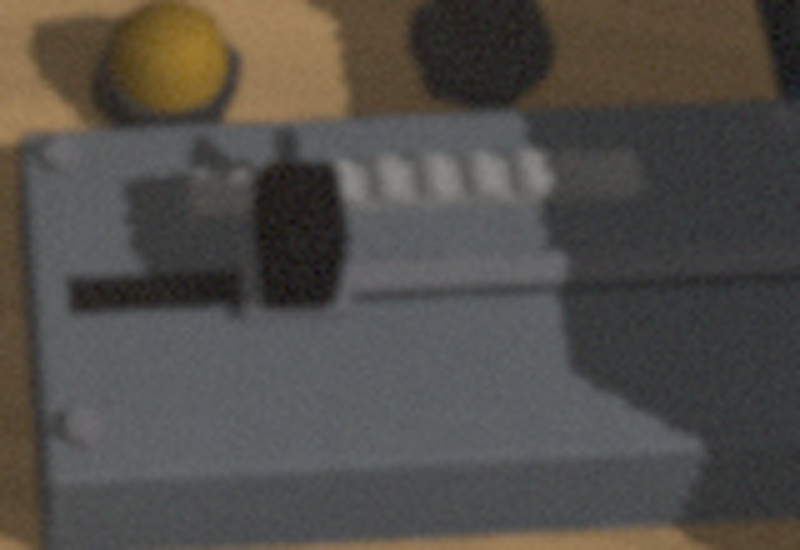

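```bash
cat > h.py <<'E'
import numpy as np,cv2
from station import *
from scipy.spatial.transform import Rotation as R
def ray(n,uv,z,c=None):
    c=c or calibration(n);E=c['extrinsics']
    p=cv2.undistortPoints(np.array([[uv]],float),c['camera_matrix'],c['dist'])[0,0]
    r=E[:3,:3].T@np.array([p[0],p[1],1]);o=-E[:3,:3].T@E[:3,3]
    return (o+r*(z-o[2])/r[2])[:2]
def proj(n,P,c=None):
    c=c or calibration(n)
    E=c['extrinsics'];return cv2.projectPoints(np.array(P,float),cv2.Rodrigues(E[:3,:3])[0],E[:3,3],c['camera_matrix'],c['dist'])[0][:,0]
E
python3 - <<'E'
from h import *
tc=lambda u,v:(190+u/4.8,230+v/4.5)
sc=lambda u,v:(310+u/5,180+v/5)
print('deck corners top',ray('top',(332,211),50),ray('top',(354,293),50))
print('head top',ray('top',tc(476,153),94))
print('slot end',ray('top',tc(697,104),50),'bar far',ray('top',tc(0,303),54), ray('top',tc(218,232),54),ray('top',tc(425,180),54))
print('strip ends',ray('top',tc(153,360),51),ray('top',tc(605,240),51))
print('valleys',[ray('top',tc(*p),52) for p in [(240,340),(283,330),(330,318),(378,305),(425,292),(470,278)]])
print('scene corners',ray('scene',sc(25,130),50),ray('scene',sc(50,480),50))
print('slot end',ray('scene',sc(70,292),50),'strip',ray('scene',sc(190,195),51),ray('scene',sc(640,175),51))
print('slotfar',ray('scene',sc(800,265),54))
o=get_obs();print(R.from_rotvec(o['orientation']).as_matrix().round(3))
E
```

```text
deck corners top [612.68232558 -96.84366583] [ 499.0874707  -126.70071649]
head top [534.81108367 -41.53203988]
slot end [ 553.84537613 -101.17888017] bar far [492.42833223  98.70317493] [514.33642567  35.79702414] [530.26690164 -23.57616656]
strip ends [475.36940639  54.44319009] [512.20956929 -74.93000311]
valleys [array([481.55775216,  29.22417114]), array([484.64608564,  16.89074038]), array([488.33763918,   3.43582302]), array([492.32483911, -10.28298896]), array([496.30314506, -23.69883658]), array([500.57659931, -36.52731159])]
scene corners [ 501.10310597 -126.51307549] [615.21778593 -93.06428054]
slot end [ 553.84419079 -101.02999364] strip [513.31395571 -73.88863808] [474.99335737  54.92324616]
slotfar [497.97914031 103.83711414]
[[ 0.    0.28  0.96]
 [ 0.    0.96 -0.28]
 [-1.    0.   -0.  ]]
```

Request:
play_rows(
  linear=[
    [0,-0.4,0.44],
    [0,-0.4,0.44],
    [0,-0.4,0.44],
    [0,-0.4,0.44],
    [0,-0.4,0.44],
  ],
  twist=[-0.18,-0.18,-0.18,-0.18,-0.18],
  claw=[1,1,1,1,1],
  force=40,
)

```text
t: 1.02
eef_pos: [265.0, 382.3, 205.7]
orientation: [-0.226, 1.558, 0.227]
ft_force: [0.1, -0.2, -0.3]
gripper_width: 64.0
```

```bash
cat > st.py <<'E'
from h import *
import sys
o=get_obs();M=R.from_rotvec(o['orientation']).as_matrix();p=o['eef_pos']
u=np.array([-.276,.961,0]);v=np.array([.961,.276,0])
print('t',round(o['t'],2),'p',p.round(1),'s',round(p@u,2),'x',round(p@v,2),'tooly',M[:,1].round(3),'toolx',M[:,0].round(3),'F',o['ft_force'].round(2),'Fs',round(o['ft_force']@u,2),'w',o['gripper_width'].round(1),'q',o['q'].round(2))
if len(sys.argv)>1:
    t=np.array(eval(sys.argv[1]),float); T=v*t[0]+u*t[1]+np.array([0,0,t[2]])
    print('move share',(M.T@(T-p)/600).round(4),'twist share',(-(np.arctan2(u[1],u[0])-np.arctan2(M[1,1],M[0,1]))/np.pi).round(4))
E
python3 st.py '[503.7,-235,205]'
```

```text
Traceback (most recent call last):
  File "st.py", line 5, in <module>
    print('t',round(o['t'],2),'p',p.round(1),'s',round(p@u,2),'x',round(p@v,2),'tooly',M[:,1].round(3),'toolx',M[:,0].round(3),'F',o['ft_force'].round(2),'Fs',round(o['ft_force']@u,2),'w',o['gripper_width'].round(1),'q',o['q'].round(2))
                                                                                                                                                                                            ^^^^^^^^^^^^^^^^^^^^^^^^
AttributeError: 'float' object has no attribute 'round'
```

```bash
sed -i "s/o\['gripper_width'\].round(1)/round(o['gripper_width'],1)/" st.py
python3 st.py '[503.7,-235,205]'
```

```text
t 1.02 p [265.  382.3 205.7] s 294.19 x 360.21 tooly [-0.284  0.959  0.001] toolx [ 0.     0.001 -1.   ] F [ 0.12 -0.23 -0.26] Fs -0.25 w 64.0 q [ 0.81  0.11  1.72  0.    1.31 -1.04]
move share [ 7.000e-04 -8.840e-01  2.313e-01] twist share 0.0028
```

Request:
play_rows(
  linear=[
    [0,-0.88,0.23],
    [0,-0.88,0.23],
    [0,-0.88,0.23],
    [0,-0.88,0.23],
    [0,-0.88,0.23],
  ],
  twist=[0,0,0,0,0],
  claw=[1,1,1,1,1],
)

```text
t: 1.43
eef_pos: [371.9, 202.6, 205.9]
orientation: [-0.221, 1.558, 0.222]
ft_force: [0.6, -0.2, 0.2]
gripper_width: 30.5
```

```bash
python3 st.py '[503.7,-235,205]'
```

```text
t 1.43 p [371.9 202.6 205.9] s 92.03 x 413.28 tooly [-0.278  0.961  0.   ] toolx [ 0.001  0.001 -1.   ] F [ 0.64 -0.22  0.17] Fs -0.39 w 30.5 q [ 0.33  0.04  1.8   0.    1.3  -1.52]
move share [ 0.0016 -0.5454  0.1492] twist share 0.0007
```

Request:
play_rows(
  linear=[
    [0,-0.53,0.149],
    [0,-0.53,0.149],
    [0,-0.53,0.149],
    [0,-0.53,0.149],
    [0,-0.53,0.149],
  ],
  twist=[0,0,0,0,0],
  claw=[1,1,1,1,1],
)

```text
t: 1.85
eef_pos: [481.9, 25.3, 205.8]
orientation: [-0.221, 1.559, 0.221]
ft_force: [0.0, 0.3, -0.0]
gripper_width: 0.7
```

```bash
python3 st.py '[503.7,-235,205]'
```

```text
t 1.85 p [481.9  25.3 205.8] s -108.69 x 470.1 tooly [-0.277  0.961 -0.   ] toolx [ 0.001  0.    -1.   ] F [ 0.01  0.33 -0.05] Fs 0.31 w 0.7 q [-0.09  0.14  1.69  0.    1.32 -1.94]
move share [ 0.0015 -0.2105  0.0555] twist share 0.0004
```

Request:
play_rows(
  linear=[
    [0,-0.2105,0.0555],
    [0,-0.2105,0.0555],
    [0,-0.2105,0.0555],
    [0,-0.2105,0.0555],
    [0,-0.2105,0.0555],
  ],
  twist=[0,0,0,0,0],
  claw=[1,1,1,1,1],
)

```text
t: 2.27
eef_pos: [549.3, -87.0, 204.9]
orientation: [-0.218, 1.56, 0.218]
ft_force: [-1.1, 0.2, 0.6]
gripper_width: 0.4
```

```bash
python3 st.py '[503.7,-235,67]'; python3 - <<'E'
from h import *
for n in ["wrist","top","scene"]:
    p,d=read_camera(n);cv2.imwrite(f"pics/{n}1.png",p[:,:,::-1])
    print(n,[(x['score'],x['extent']) for x in spot_in('head',n)][:2])
u=np.array([-.276,.961]);v=np.array([.961,.276])
# predicted positions in wrist view
for nm,x,s,z in [('head',503.7,-187.5,94),('n1',471.7,-174,50),('n3',471.7,-146,50),('n5',471.7,-118,50)]:
    w=x*v+s*u;print(nm,proj('wrist',[[*w,z]]))
E
```

```text
t 2.27 p [549.3 -87.  204.9] s -235.23 x 503.88 tooly [-0.274  0.962  0.   ] toolx [-0.  0. -1.] F [-1.07  0.2   0.64] Fs 0.48 w 0.4 q [-0.28  0.25  1.55 -0.    1.35 -2.13]
move share [ 0.2298  0.0005 -0.0005] twist share -0.0005
wrist [(0.58, [366.8, 219.7, 39.8, 50.7])]
top [(0.42, [282.2, 267.3, 16.6, 9.9])]
scene [(0.76, [360.1, 210.1, 18.8, 34.9])]
head [[380.37364562 246.29075521]]
n1 [[391.34519579 192.30168443]]
n3 [[427.07712941 192.51790697]]
n5 [[462.53201872 192.78101674]]
```

View pics/wrist1.png

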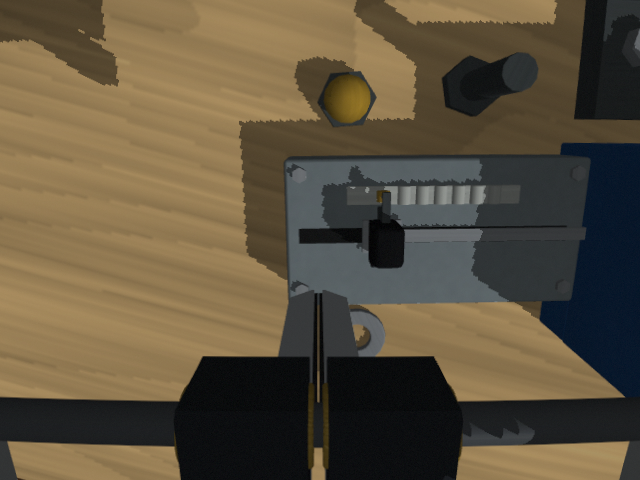

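```bash
python3 - <<'E'
import cv2
p=cv2.imread('pics/wrist1.png');cv2.imwrite('pics/wc.png',cv2.resize(p[150:310,280:540],None,fx=3,fy=3,interpolation=2))
E
```

```text
(no output)
```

View pics/wc.png

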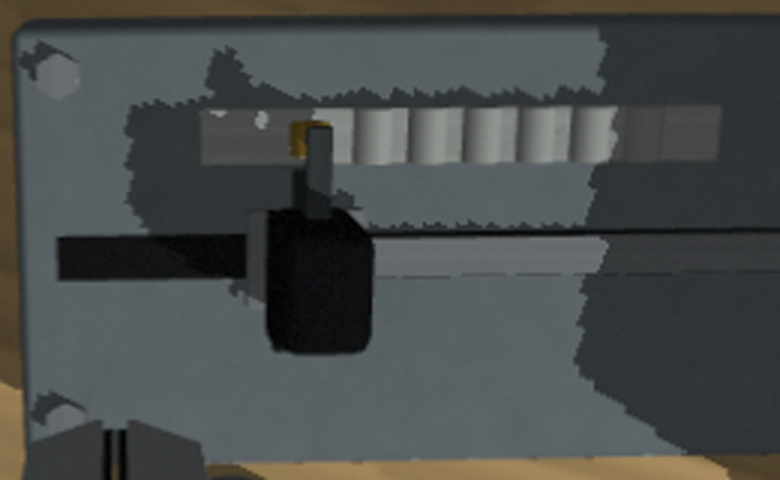

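```bash
python3 - <<'E'
from h import *
u=np.array([-.276,.961]);v=np.array([.961,.276])
f=lambda a,b:(280+a/3,150+b/3)
for nm,p,z in [('stripL',f(201,135),51),('stripR',f(720,135),51),('n3',f(464,135),51),('headL',f(268,285),94),('headR',f(372,285),94),('slotend',f(58,258),50),('roller',f(306,138),70)]:
    w=ray('wrist',p,z);print(nm,w.round(1),'s',(w@u).round(1),'x',(w@v).round(1))
E
```

```text
stripL [512.9 -69.7] s -208.5 x 473.7
stripR [474.4  61.1] s -72.3 x 472.8
n3 [493.7  -4. ] s -140.1 x 473.3
headL [537.1 -48.9] s -195.2 x 502.6
headR [530.3 -25.6] s -170.9 x 502.6
slotend [554.9 -96.4] s -245.8 x 506.7
roller [504.3 -46.8] s -184.1 x 471.7
```

Request:
play_rows(
  linear=[
    [0.06,0,0],
    [0.12,0,0],
    [0.18,0,0],
    [0.229,0,0],
    [0.229,0,0],
  ],
  twist=[0,0,0,0,0],
  claw=[1,1,1,1,1],
)

```text
t: 2.98
eef_pos: [543.2, -82.2, 63.2]
orientation: [-0.219, 1.57, 0.226]
ft_force: [-1.2, 0.6, -0.1]
gripper_width: 0.8
```

Request:
play_rows(
  linear=[
    [0,0.005,0],
    [0,0.012,0],
    [0,0.02,0],
    [0,0.02,0],
    [0,0.02,0],
  ],
  twist=[0,0,0,0,0],
  claw=[1,1,1,1,1],
)

```text
t: 3.4
eef_pos: [545.9, -72.9, 69.9]
orientation: [-0.223, 1.556, 0.221]
ft_force: [-0.6, 0.7, 0.4]
gripper_width: 0.5
```

```bash
python3 st.py '[503.7,-211,67]'; python3 - <<'E'
from h import *
p,d=read_camera('wrist');cv2.imwrite("pics/wrist2.png",p[:,:,::-1])
E
```

```text
t 3.4 p [545.9 -72.9  69.9] s -220.74 x 504.49 tooly [-0.279  0.96  -0.002] toolx [ 0.003 -0.001 -1.   ] F [-0.59  0.7   0.38] Fs 0.84 w 0.5 q [-0.26  0.35  1.76  0.    1.03 -2.11]
move share [ 0.0048  0.0164 -0.0015] twist share 0.0009
```

View pics/wrist2.png

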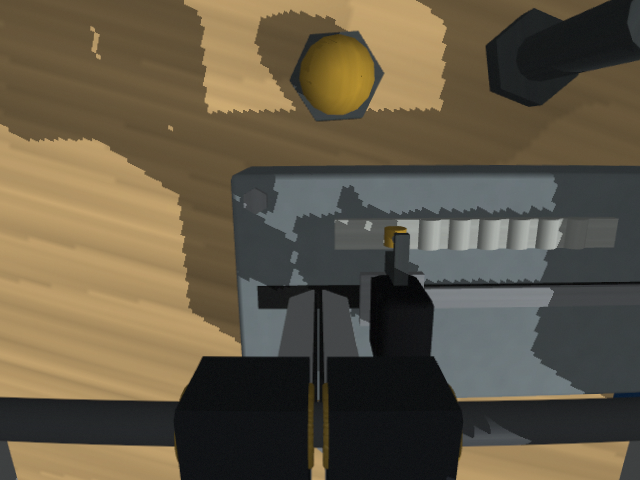

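Request:
play_rows(
  linear=[
    [0,0.003,0],
    [0,0.006,0],
    [0,0.009,0],
    [0,0.012,0],
    [0,0.012,0],
  ],
  twist=[0,0,0,0,0],
  claw=[1,1,1,1,1],
)

```text
t: 3.87
eef_pos: [542.7, -65.9, 68.0]
orientation: [-0.221, 1.56, 0.221]
ft_force: [0.4, -0.6, 0.6]
gripper_width: 0.4
```

```bash
python3 st.py '[503.7,-211,67]'
```

```text
t 3.87 p [542.7 -65.9  68. ] s -213.13 x 503.34 tooly [-0.278  0.961  0.   ] toolx [-0.  0. -1.] F [ 0.42 -0.56  0.57] Fs -0.65 w 0.4 q [-0.25  0.35  1.77  0.    1.02 -2.1 ]
move share [0.0017 0.0037 0.0004] twist share 0.0007
```

Request:
play_rows(
  linear=[
    [0,0.001,0],
    [0,0.002,0],
    [0,0.003,0],
    [0,0.004,0],
    [0,0.005,0],
  ],
  twist=[0,0,0,0,0],
  claw=[1,1,1,1,1],
)

```text
t: 4.28
eef_pos: [542.1, -63.3, 68.1]
orientation: [-0.221, 1.559, 0.221]
ft_force: [0.1, 0.5, 0.5]
gripper_width: 0.7
```

```bash
python3 st.py '[503.7,-211,67]'
```

```text
t 4.28 p [542.1 -63.3  68.1] s -210.49 x 503.48 tooly [-0.278  0.961  0.   ] toolx [-0.  0. -1.] F [0.06 0.51 0.46] Fs 0.47 w 0.7 q [-0.24  0.35  1.77  0.    1.02 -2.1 ]
move share [ 0.0018 -0.0007  0.0001] twist share 0.0006
```

Request:
play_rows(
  linear=[
    [0,0.001,0],
    [0,0.002,0],
    [0,0.003,0],
    [0,0.004,0],
    [0,0.005,0],
  ],
  twist=[0,0,0,0,0],
  claw=[1,1,1,1,1],
)

```text
t: 4.7
eef_pos: [541.7, -61.6, 68.3]
orientation: [-0.224, 1.559, 0.22]
ft_force: [-0.4, -4.5, -0.5]
gripper_width: 0.2
```

Request:
play_rows(
  linear=[
    [0,0.001,0],
    [0,0.002,0],
    [0,0.003,0],
    [0,0.004,0],
    [0,0.005,0],
  ],
  twist=[0,0,0,0,0],
  claw=[1,1,1,1,1],
)

```text
t: 5.12
eef_pos: [541.0, -59.2, 68.3]
orientation: [-0.224, 1.559, 0.219]
ft_force: [0.4, -5.2, -0.9]
gripper_width: 0.4
```

```bash
python3 st.py '[503.7,-211,67]';python3 - <<'E'
from h import *
p,d=read_camera('wrist');cv2.imwrite("pics/wrist3.png",cv2.resize(p[200:400,220:480,::-1],None,fx=3,fy=3))
E
```

```text
t 5.12 p [541.  -59.2  68.3] s -206.16 x 503.55 tooly [-0.279  0.96  -0.003] toolx [ 0.001 -0.003 -1.   ] F [ 0.4  -5.15 -0.89] Fs -5.06 w 0.4 q [-0.24  0.34  1.78 -0.    1.02 -2.09]
move share [ 0.0021 -0.008  -0.    ] twist share 0.0009
```

View pics/wrist3.png

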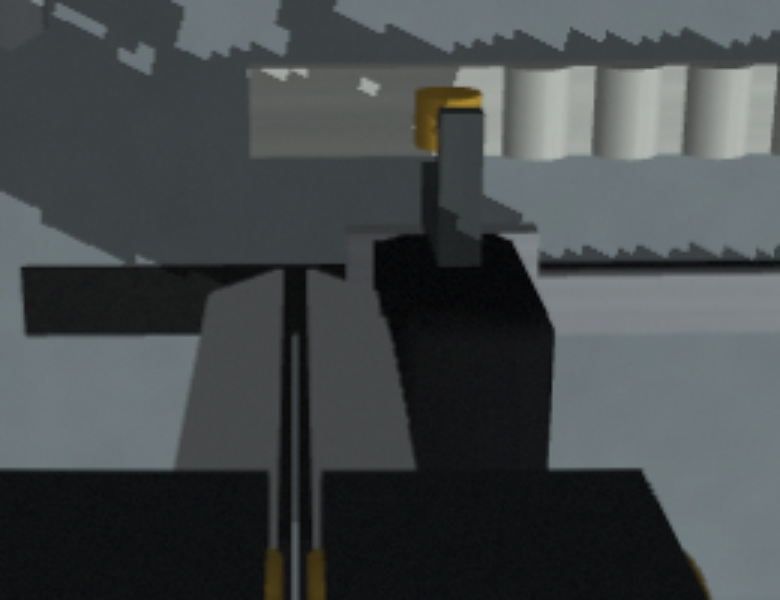

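Request:
play_rows(
  linear=[
    [0,0.0008,0],
    [0,0.0016,0],
    [0,0.0024,0],
    [0,0.0032,0],
    [0,0.004,0],
  ],
  twist=[0,0,0,0,0],
  claw=[1,1,1,1,1],
)

```text
t: 5.58
eef_pos: [540.3, -56.8, 68.3]
orientation: [-0.224, 1.559, 0.22]
ft_force: [0.5, -5.7, -0.8]
gripper_width: 0.2
```

```bash
python3 st.py
```

```text
t 5.58 p [540.3 -56.8  68.3] s -203.69 x 503.51 tooly [-0.279  0.96  -0.003] toolx [ 0.001 -0.003 -1.   ] F [ 0.47 -5.67 -0.81] Fs -5.57 w 0.2 q [-0.23  0.34  1.78 -0.    1.02 -2.08]
```

Request:
play_rows(
  linear=[
    [0,0.0008,0],
    [0,0.0016,0],
    [0,0.0024,0],
    [0,0.0032,0],
    [0,0.0032,0],
  ],
  twist=[0,0,0,0,0],
  claw=[1,1,1,1,1],
)

```text
t: 6.0
eef_pos: [539.6, -54.8, 68.2]
orientation: [-0.223, 1.559, 0.22]
ft_force: [0.8, -4.1, -1.4]
gripper_width: 0.3
```

```bash
python3 st.py
```

```text
t 6.0 p [539.6 -54.8  68.2] s -201.56 x 503.48 tooly [-0.279  0.96  -0.002] toolx [ 0.001 -0.002 -1.   ] F [ 0.75 -4.13 -1.37] Fs -4.18 w 0.3 q [-0.23  0.34  1.78 -0.    1.02 -2.08]
```

Request:
play_rows(
  linear=[
    [0,0.0008,0],
    [0,0.0016,0],
    [0,0.0016,0],
    [0,0.0016,0],
  ],
  twist=[0,0,0,0],
  claw=[1,1,1,1],
)

```text
t: 6.33
eef_pos: [539.3, -53.6, 68.2]
orientation: [-0.223, 1.559, 0.22]
ft_force: [-0.0, -4.9, -0.7]
gripper_width: 0.4
```

```bash
python3 st.py; python3 - <<'E'
from h import *
p,d=read_camera('wrist');cv2.imwrite("pics/wrist4.png",cv2.resize(p[200:400,220:480,::-1],None,fx=3,fy=3))
E
```

```text
t 6.33 p [539.3 -53.6  68.2] s -200.31 x 503.46 tooly [-0.278  0.96  -0.002] toolx [ 0.001 -0.002 -1.   ] F [-0.03 -4.94 -0.72] Fs -4.74 w 0.4 q [-0.23  0.34  1.78 -0.    1.02 -2.08]
```

View pics/wrist4.png

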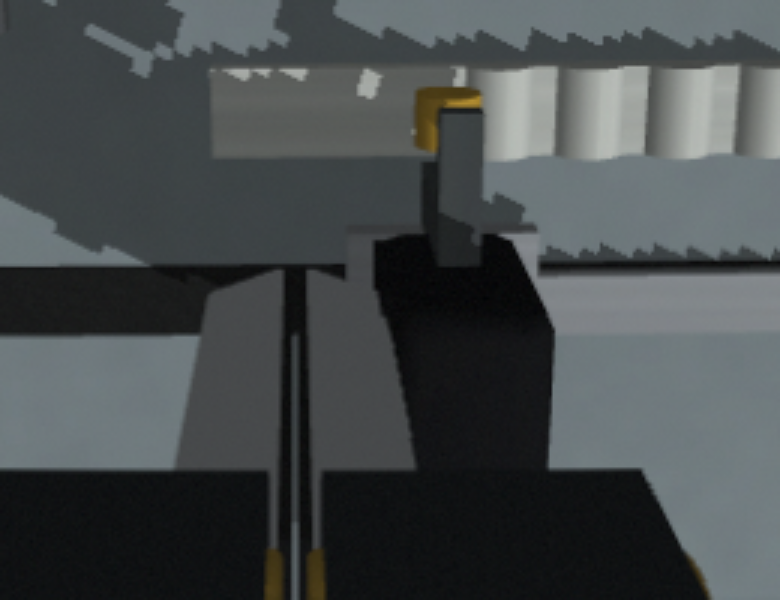

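Request:
play_rows(
  linear=[
    [0,0.0008,0],
    [0,0.0016,0],
    [0,0.0016,0],
    [0,0.0016,0],
  ],
  twist=[0,0,0,0],
  claw=[1,1,1,1],
)

```text
t: 6.72
eef_pos: [539.1, -52.8, 68.2]
orientation: [-0.223, 1.559, 0.22]
ft_force: [0.4, -5.5, -1.2]
gripper_width: 0.5
```

Request:
play_rows(
  linear=[
    [0,0.0008,0],
    [0,0.0016,0],
    [0,0.0016,0],
    [0,0.0016,0],
  ],
  twist=[0,0,0,0],
  claw=[1,1,1,1],
)

```text
t: 7.05
eef_pos: [539.0, -52.5, 68.3]
orientation: [-0.225, 1.559, 0.219]
ft_force: [0.8, -7.6, -1.0]
gripper_width: 0.2
```

```bash
python3 st.py
```

```text
t 7.05 p [539.  -52.5  68.3] s -199.26 x 503.52 tooly [-0.279  0.96  -0.003] toolx [ 0.001 -0.003 -1.   ] F [ 0.8  -7.58 -0.96] Fs -7.51 w 0.2 q [-0.22  0.34  1.78 -0.    1.02 -2.08]
```

Request:
play_rows(
  linear=[
    [0,0.0008,0],
    [0,0.0016,0],
    [0,0.0016,0],
    [0,0.0016,0],
  ],
  twist=[0,0,0,0],
  claw=[1,1,1,1],
)

```text
t: 7.38
eef_pos: [539.0, -52.2, 68.3]
orientation: [-0.226, 1.559, 0.219]
ft_force: [0.4, -8.5, -1.6]
gripper_width: 0.2
```

Request:
play_rows(
  linear=[
    [0,0.0008,0],
    [0,0.0016,0],
    [0,0.0016,0],
    [0,0.0016,0],
  ],
  twist=[0,0,0,0],
  claw=[1,1,1,1],
)

```text
t: 7.72
eef_pos: [539.0, -52.1, 68.4]
orientation: [-0.227, 1.558, 0.218]
ft_force: [1.2, -10.5, -2.4]
gripper_width: 0.5
```

```bash
python3 st.py; python3 - <<'E'
from h import *
p,d=read_camera('wrist');cv2.imwrite("pics/wrist5.png",cv2.resize(p[200:400,220:480,::-1],None,fx=3,fy=3))
E
```

```text
t 7.72 p [539.  -52.1  68.4] s -198.78 x 503.57 tooly [-0.28   0.96  -0.006] toolx [ 0.002 -0.006 -1.   ] F [  1.24 -10.5   -2.36] Fs -10.43 w 0.5 q [-0.22  0.34  1.78 -0.01  1.02 -2.07]
```

View pics/wrist5.png

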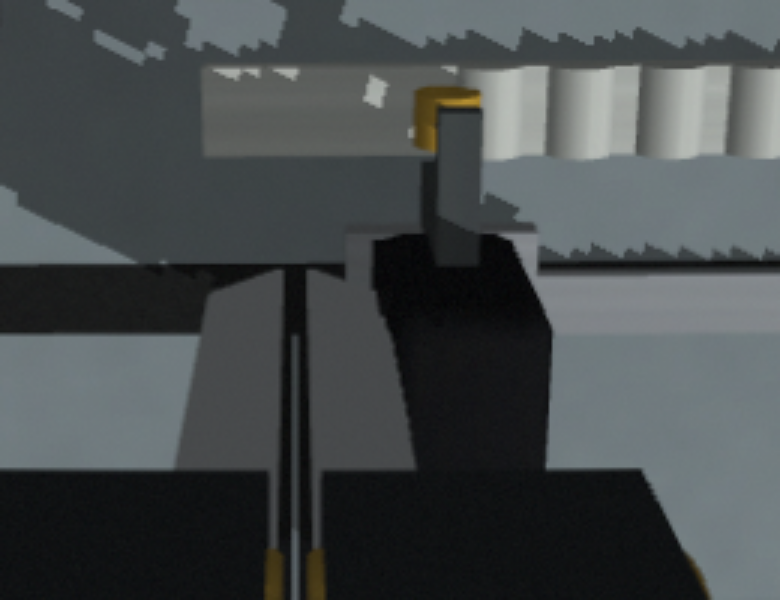

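Request:
play_rows(
  linear=[
    [0.002,0.0005,0],
    [0.003,0.001,0],
    [0.003,0.001,0],
    [0.003,0.001,0],
  ],
  twist=[0,0,0,0],
  claw=[1,1,1,1],
)

```text
t: 8.1
eef_pos: [539.4, -52.0, 67.9]
orientation: [-0.228, 1.557, 0.217]
ft_force: [-0.5, -11.0, 5.8]
gripper_width: 0.4
```

```bash
python3 st.py
```

```text
t 8.1 p [539.4 -52.   67.9] s -198.86 x 504.04 tooly [-0.28   0.96  -0.008] toolx [ 0.004 -0.007 -1.   ] F [ -0.48 -11.04   5.77] Fs -10.48 w 0.4 q [-0.22  0.34  1.79 -0.01  1.01 -2.07]
```

Request:
play_rows(
  linear=[
    [-0.001,0.0008,0],
    [-0.001,0.0016,0],
    [-0.001,0.0016,0],
    [-0.001,0.0016,0],
  ],
  twist=[0,0,0,0],
  claw=[1,1,1,1],
)

```text
t: 8.43
eef_pos: [539.2, -51.5, 68.0]
orientation: [-0.229, 1.557, 0.217]
ft_force: [0.5, -13.6, 2.6]
gripper_width: 0.4
```

```bash
python3 st.py
```

```text
t 8.43 p [539.2 -51.5  68. ] s -198.32 x 504.0 tooly [-0.28   0.96  -0.008] toolx [ 0.004 -0.008 -1.   ] F [  0.53 -13.58   2.56] Fs -13.2 w 0.4 q [-0.22  0.34  1.79 -0.01  1.01 -2.07]
```

```bash
python3 - <<'E'
import cv2,numpy as np
p=cv2.imread('pics/wrist1.png')[183:207,340:460].astype(float)
q=p[:, :]
a=cv2.resize(np.clip(q,0,255).astype(np.uint8),None,fx=5,fy=5,interpolation=0)
p2=cv2.imread('pics/wrist1.png')[183:207,340:540]
def mk(x,g):return cv2.resize(np.clip(x.astype(float)*g,0,255).astype(np.uint8),None,fx=4,fy=6,interpolation=0)
cv2.imwrite('pics/enh.png',np.vstack([mk(p2,1),mk(p2,2.2)]))
print(cv2.imread('pics/wrist1.png',0)[190:200,340:530].mean(0).astype(int))
E
```

```text
[ 51  51  51  51  51  51  54  68  74  73  73  73  74  73  73  73  73  73
  73  73  73  73  74  73  73  82  90  91  83  75  73  73  73  73  73  73
  64  50  49  54  59  53  38  45  47  47  50  51  55  56  66 124 133 132
 132 132 132 105  72  74  86  96 106 116 125 131 139 143 146 145 139 131
 131 131 131 120  63  70  83  94 103 113 123 130 136 142 144 146 140 131
 130 130 130 121  73  70  81  92 101 111 121 128 135 141 144 145 140 133
 130 130 130 115  82  69  80  90 100 110 119 127 134 140 143 146 141 131
 130 131 131 120  72  68  79  90  98 109 119 127 133 140 142 145 140 124
 104  85  70  67  62  63  65  66  67  68  70  70  69  69  69  68  65  69
  71  71  71  71  70  71  71  70  71  71  71  70  71  71  70  71  70  62
  51  49  49  49  49  48  49  48  49  49]
```

View pics/enh.png

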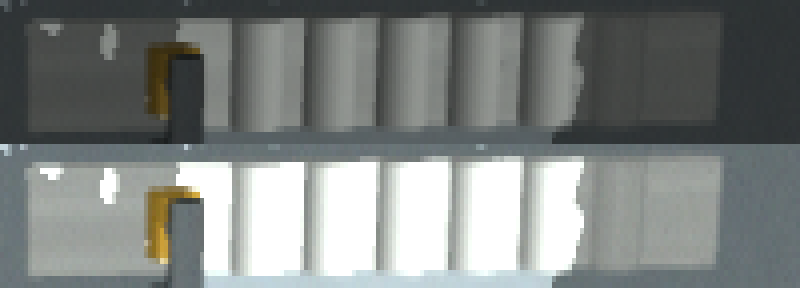

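Request:
play_rows(
  linear=[
    [-0.0005,0.0008,0],
    [-0.001,0.0016,0],
    [-0.001,0.0016,0],
    [-0.001,0.0016,0],
  ],
  twist=[0,0,0,0],
  claw=[1,1,1,1],
)

```text
t: 8.77
eef_pos: [539.2, -51.3, 68.1]
orientation: [-0.23, 1.557, 0.216]
ft_force: [2.2, -14.3, -2.3]
gripper_width: 0.1
```

```bash
python3 st.py; python3 - <<'E'
from h import *
p,d=read_camera('scene');cv2.imwrite("pics/s5.png",cv2.resize(p[170:270,330:460,::-1],None,fx=6,fy=6,interpolation=2))
E
```

```text
t 8.77 p [539.2 -51.3  68.1] s -198.07 x 503.98 tooly [-0.281  0.96  -0.009] toolx [ 0.004 -0.009 -1.   ] F [  2.19 -14.32  -2.28] Fs -14.37 w 0.1 q [-0.22  0.34  1.79 -0.01  1.01 -2.07]
```

View pics/s5.png

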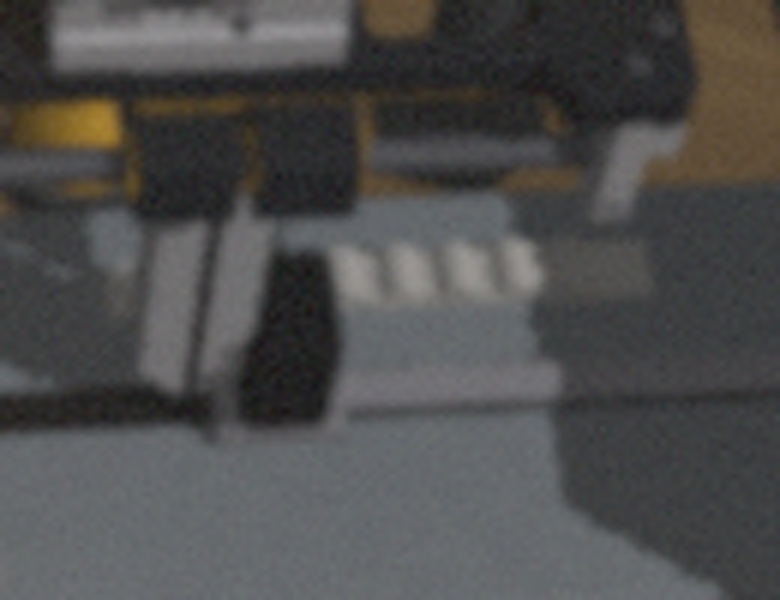

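Request:
play_rows(
  linear=[
    [0.0005,0.0008,0],
    [0.0007,0.0016,0],
    [0.0007,0.0016,0],
    [0.0007,0.0016,0],
  ],
  twist=[0,0,0,0],
  claw=[1,1,1,1],
)

```text
t: 9.15
eef_pos: [539.2, -51.1, 68.1]
orientation: [-0.232, 1.556, 0.215]
ft_force: [1.8, -14.9, 0.0]
gripper_width: 0.7
```

```bash
python3 st.py
```

```text
t 9.15 p [539.2 -51.1  68.1] s -197.95 x 504.06 tooly [-0.281  0.96  -0.011] toolx [ 0.005 -0.01  -1.   ] F [  1.84 -14.91   0.05] Fs -14.83 w 0.7 q [-0.22  0.34  1.79 -0.01  1.01 -2.07]
```

```bash
python3 - <<'E'
from h import *
for n in ["wrist","top","scene"]:
    p,d=read_camera(n);cv2.imwrite(f"pics/{n}6.png",p[:,:,::-1])
o=get_obs();print(o['ft_force'].round(2),o['ft_torque'].round(2),o['joint_torque'].round(2),o['t'])
E
```

```text
[ 1.520e+00 -1.574e+01 -1.000e-02] [-2.85 -0.16  0.12] [  8.38 -39.36 -16.36   4.82   1.72   0.14] 9.3
```

View pics/wrist6.png

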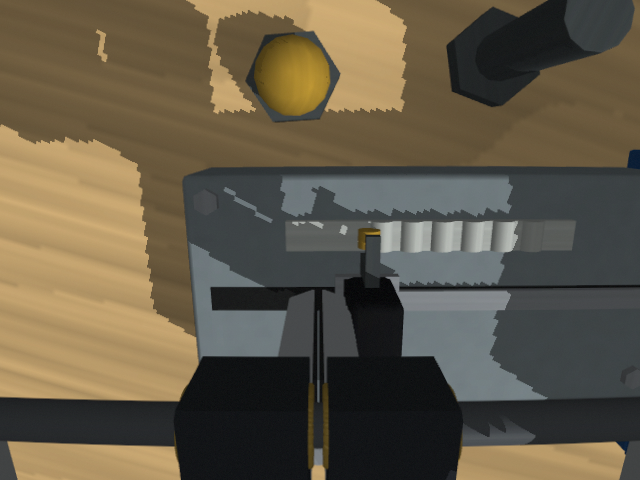

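View pics/scene6.png

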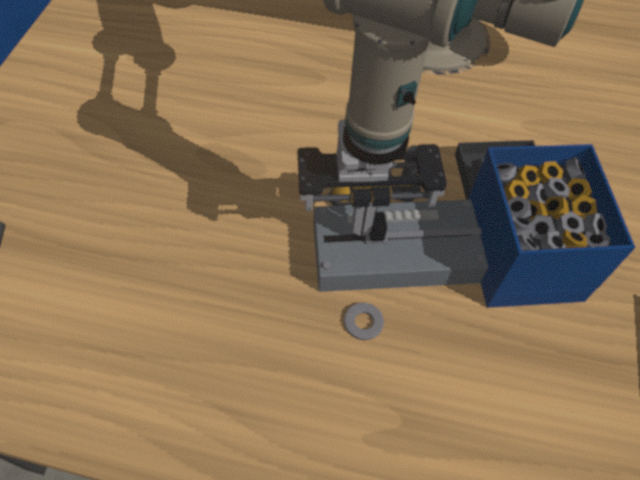

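View pics/top6.png

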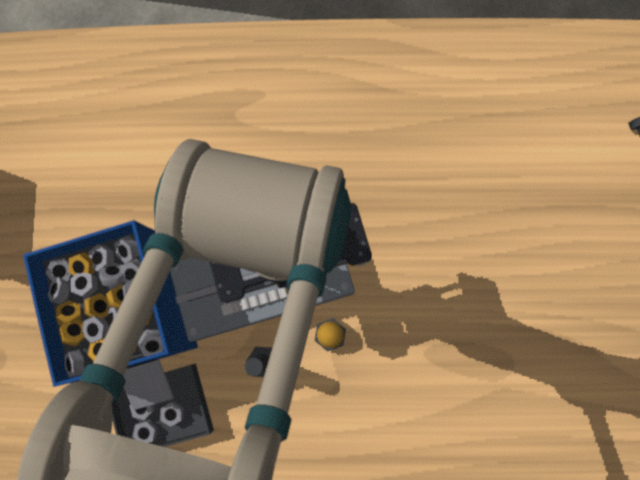

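Request:
play_rows(
  linear=[
    [0,0.0008,0],
    [0,0.0016,0],
    [0,0.0016,0],
  ],
  twist=[0,0,0],
  claw=[1,1,1],
)

```text
t: 9.55
eef_pos: [539.2, -51.0, 68.2]
orientation: [-0.233, 1.556, 0.214]
ft_force: [1.8, -17.7, -0.3]
gripper_width: 0.5
```

Request:
play_rows(
  linear=[
    [0,0.0008,0],
    [0,0.0016,0],
    [0,0.0016,0],
  ],
  twist=[0,0,0],
  claw=[1,1,1],
)

```text
t: 9.8
eef_pos: [539.2, -50.8, 68.2]
orientation: [-0.235, 1.556, 0.213]
ft_force: [2.5, -19.7, -1.4]
gripper_width: 0.6
```

```bash
python3 st.py
```

```text
t 9.8 p [539.2 -50.8  68.2] s -197.64 x 504.14 tooly [-0.282  0.959 -0.014] toolx [ 0.005 -0.013 -1.   ] F [  2.5  -19.75  -1.4 ] Fs -19.67 w 0.6 q [-0.21  0.34  1.79 -0.01  1.01 -2.06]
```

```bash
python3 - <<'E'
from h import *
p,d=read_camera("wrist");cv2.imwrite("pics/w7.png",cv2.resize(p[210:310,320:450,::-1],None,fx=6,fy=6,interpolation=2))
print(d[230:250:3,350:420:3].round(0))
np.save('pics/w7.npy',d)
o=get_obs();print(o['ft_force'].round(2),o['ft_torque'].round(2),o['t'])
E
```

```text
[[197. 198. 197. 192. 192. 191. 191. 192. 192. 191. 193. 193. 193. 197.
  197. 197. 197. 196. 195. 195. 194. 193. 193. 194.]
 [199. 199. 198. 190. 189. 188. 188. 188. 188. 190. 195. 194. 196.   0.
  198. 198. 198. 197. 195. 194. 195. 195. 195. 196.]
 [198. 197. 197. 190. 189. 176. 176. 176. 177. 176. 196. 195. 196. 196.
  199. 197. 198. 196. 195. 196. 194. 194. 196. 195.]
 [197. 199. 200. 192. 191. 177. 176. 175. 176. 176. 195. 196. 196. 196.
  198. 198. 199. 198. 196. 196. 195. 195. 196. 196.]
 [199. 200. 199. 192. 190. 177. 176. 176. 177. 176. 196. 196. 197. 199.
  198. 199. 199. 199. 196. 196. 195. 195. 197. 197.]
 [200. 200. 199. 192. 190. 177. 176. 176. 176. 177. 196. 196. 198. 198.
  198. 199. 199. 198. 197. 195. 196. 197. 196. 197.]
 [200. 200. 200. 192. 192. 177. 178. 176. 176. 177. 196. 196. 196. 198.
  201. 199. 200. 199. 197. 197. 196. 197. 196. 198.]]
[  2.61 -19.71  -0.36] [-3.54 -0.31  0.13] 9.85
```

View pics/w7.png

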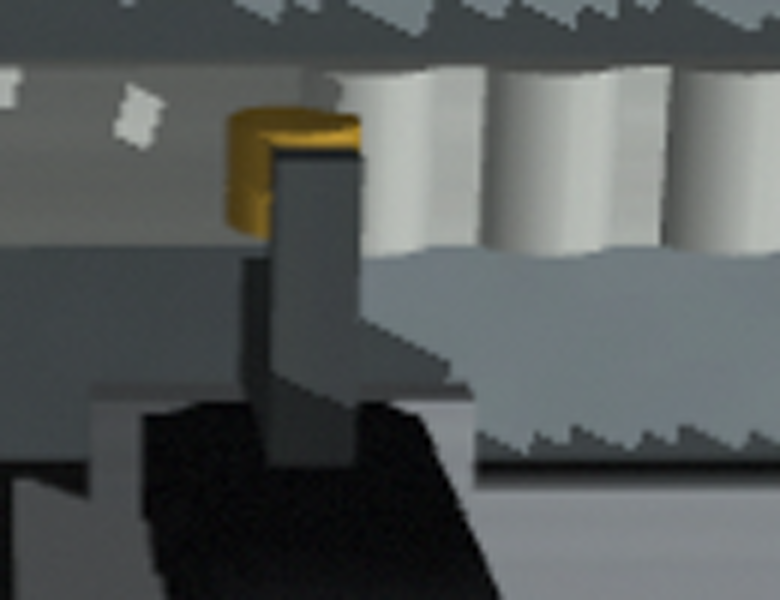

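Request:
play_rows(
  linear=[
    [0,0.0008,0],
    [0,0.0016,0],
    [0,0.0016,0],
  ],
  twist=[0,0,0],
  claw=[1,1,1],
)

```text
t: 10.1
eef_pos: [537.5, -46.1, 67.9]
orientation: [-0.226, 1.558, 0.217]
ft_force: [0.4, -5.4, 2.3]
gripper_width: 0.3
```

Request:
play_rows(
  linear=[
    [0,0.0008,0],
    [0,0.0016,0],
    [0,0.0016,0],
  ],
  twist=[0,0,0],
  claw=[1,1,1],
)

```text
t: 10.35
eef_pos: [536.2, -42.0, 67.6]
orientation: [-0.221, 1.559, 0.221]
ft_force: [-0.2, -2.7, 2.1]
gripper_width: 0.6
```

```bash
python3 st.py
```

```text
t 10.35 p [536.2 -42.   67.6] s -188.37 x 503.72 tooly [-0.278  0.961 -0.   ] toolx [ 0.001 -0.    -1.   ] F [-0.19 -2.68  2.08] Fs -2.52 w 0.6 q [-0.21  0.34  1.79  0.    1.01 -2.06]
```

```bash
cat > wl.py <<'E'
from h import *
import sys
p,d=read_camera("wrist");cv2.imwrite(f"pics/{sys.argv[1]}.png",cv2.resize(p[210:310,270:450,::-1],None,fx=4.4,fy=4.4,interpolation=2))
E
python3 wl.py w8; python3 st.py
```

```text
t 10.4 p [536.2 -41.7  67.5] s -188.05 x 503.76 tooly [-0.278  0.961  0.   ] toolx [ 0.001  0.    -1.   ] F [ 0.24 -2.4   1.25] Fs -2.38 w 0.3 q [-0.21  0.34  1.79  0.    1.01 -2.06]
```

View pics/w8.png

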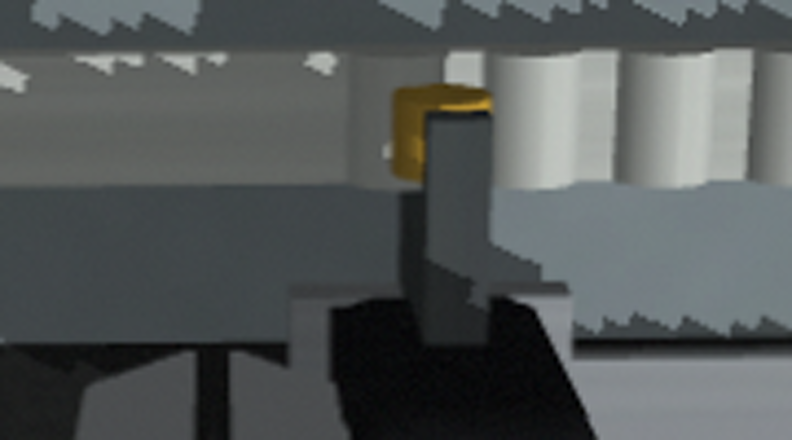

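Request:
play_rows(
  linear=[
    [0,0,0],
    [0,0,0],
    [0,0,0],
  ],
  twist=[0,0,0],
  claw=[1,1,1],
)

```text
t: 10.65
eef_pos: [536.0, -41.3, 67.1]
orientation: [-0.221, 1.559, 0.222]
ft_force: [0.4, -0.9, 1.1]
gripper_width: 0.4
```

```bash
python3 wl.py w9; python3 st.py
```

```text
t 10.7 p [536.  -41.3  67.1] s -187.65 x 503.67 tooly [-0.278  0.961  0.001] toolx [ 0.     0.001 -1.   ] F [ 0.19 -1.23  1.22] Fs -1.23 w 0.5 q [-0.21  0.34  1.79  0.    1.01 -2.06]
```

View pics/w9.png

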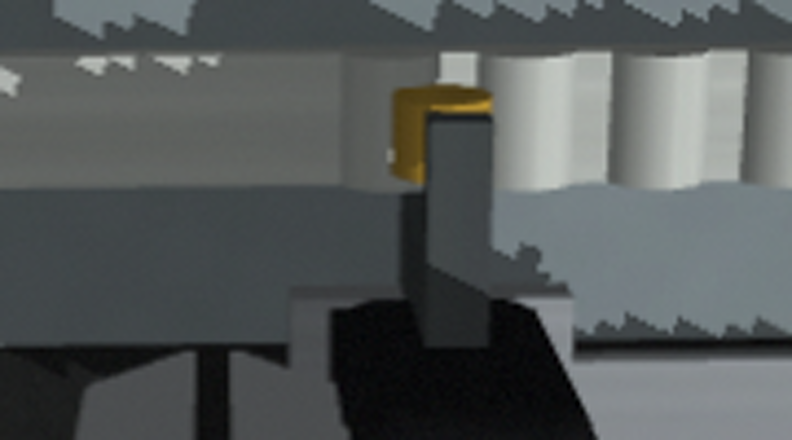

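Request:
play_rows(
  linear=[
    [0,-0.003,0],
    [0,-0.006,0],
    [0,-0.01,0],
    [0,-0.01,0],
  ],
  twist=[0,0,0,0],
  claw=[1,1,1,1],
)

```text
t: 11.03
eef_pos: [537.3, -47.6, 66.8]
orientation: [-0.22, 1.56, 0.221]
ft_force: [-0.5, 0.1, -0.3]
gripper_width: 0.6
```

```bash
python3 wl.py w10; python3 st.py
```

```text
t 11.08 p [537.3 -47.5  66.8] s -193.96 x 503.25 tooly [-0.278  0.961  0.001] toolx [-0.001  0.001 -1.   ] F [-0.4   0.69  0.09] Fs 0.77 w 0.3 q [-0.22  0.34  1.79  0.    1.02 -2.07]
```

View pics/w10.png

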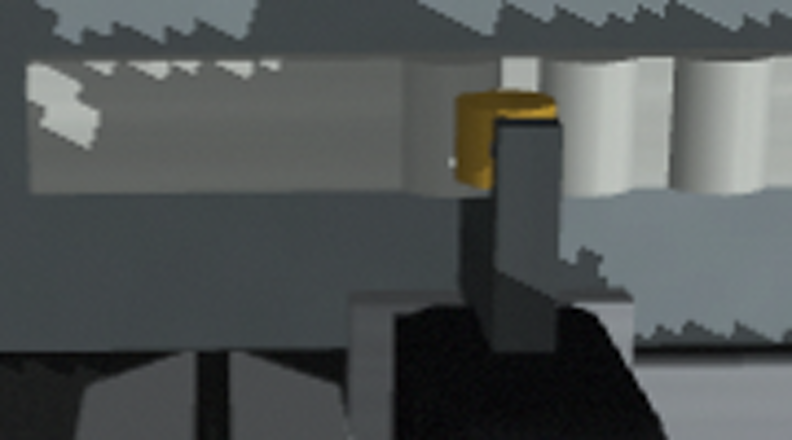

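Request:
play_rows(
  linear=[
    [0,0.004,0],
    [0,0.008,0],
    [0,0.01,0],
    [0,0.01,0],
  ],
  twist=[0,0,0,0],
  claw=[1,1,1,1],
)

```text
t: 11.42
eef_pos: [535.7, -41.6, 67.1]
orientation: [-0.222, 1.56, 0.221]
ft_force: [0.1, 0.7, -0.8]
gripper_width: 0.6
```

```bash
python3 st.py
```

```text
t 11.42 p [535.7 -41.6  67.1] s -187.82 x 503.33 tooly [-0.279  0.96  -0.   ] toolx [-0. -0. -1.] F [ 0.13  0.68 -0.79] Fs 0.62 w 0.6 q [-0.21  0.34  1.79 -0.    1.01 -2.06]
```

Request:
play_rows(
  linear=[
    [0,0.0008,0],
    [0,0.0016,0],
    [0,0.0016,0],
  ],
  twist=[0,0,0],
  claw=[1,1,1],
)

```text
t: 11.67
eef_pos: [535.6, -41.2, 67.1]
orientation: [-0.222, 1.559, 0.221]
ft_force: [-0.4, -2.1, -0.1]
gripper_width: 0.1
```

Request:
play_rows(
  linear=[
    [0,0.0008,0],
    [0,0.0016,0],
    [0,0.0016,0],
  ],
  twist=[0,0,0],
  claw=[1,1,1],
)

```text
t: 11.92
eef_pos: [535.2, -39.8, 67.1]
orientation: [-0.221, 1.56, 0.221]
ft_force: [0.4, -1.9, -0.7]
gripper_width: 0.2
```

```bash
python3 st.py; python3 wl.py w11
```

```text
t 11.92 p [535.2 -39.8  67.1] s -185.92 x 503.35 tooly [-0.278  0.961  0.001] toolx [-0.  0. -1.] F [ 0.4  -1.88 -0.65] Fs -1.92 w 0.2 q [-0.2   0.33  1.79  0.    1.01 -2.06]
```

View pics/w11.png

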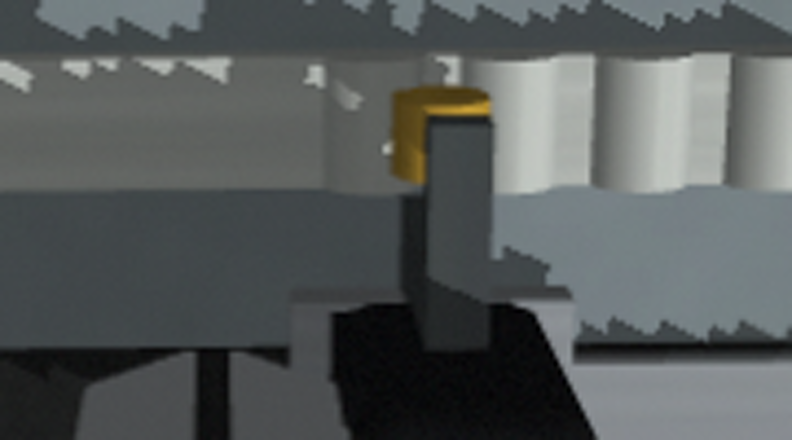

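Request:
play_rows(
  linear=[
    [0,0.0008,0],
    [0,0.0016,0],
    [0,0.0016,0],
  ],
  twist=[0,0,0],
  claw=[1,1,1],
)

```text
t: 12.22
eef_pos: [535.1, -39.2, 67.1]
orientation: [-0.222, 1.559, 0.221]
ft_force: [-0.6, -2.0, 0.5]
gripper_width: 0.9
```

```bash
python3 st.py; python3 wl.py w12
```

```text
t 12.22 p [535.1 -39.2  67.1] s -185.35 x 503.42 tooly [-0.278  0.961 -0.   ] toolx [ 0. -0. -1.] F [-0.6  -1.96  0.53] Fs -1.72 w 0.9 q [-0.2   0.33  1.79 -0.    1.01 -2.06]
```

View pics/w12.png

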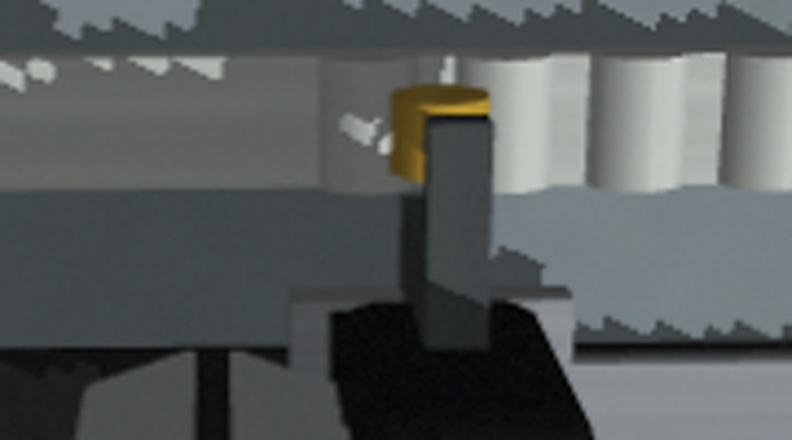

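Request:
play_rows(
  linear=[
    [0,-0.002,0],
    [0,-0.004,0],
    [0,-0.004,0],
    [0,-0.004,0],
    [0,-0.004,0],
  ],
  twist=[0,0,0,0,0],
  claw=[1,1,1,1,1],
)

```text
t: 12.68
eef_pos: [535.7, -41.2, 67.1]
orientation: [-0.221, 1.559, 0.221]
ft_force: [-0.5, -0.1, 0.4]
gripper_width: 0.6
```

Request:
play_rows(
  linear=[
    [0,0,0],
    [0,0,0],
    [0,0.004,0],
    [0,0.004,0],
  ],
  twist=[0,0,0,0],
  claw=[1,1,1,1],
)

```text
t: 13.02
eef_pos: [535.2, -39.1, 67.2]
orientation: [-0.222, 1.559, 0.221]
ft_force: [0.3, -0.5, -0.1]
gripper_width: 0.4
```

```bash
python3 st.py
```

```text
t 13.02 p [535.2 -39.1  67.2] s -185.32 x 503.53 tooly [-0.278  0.96  -0.001] toolx [ 0.    -0.001 -1.   ] F [ 0.35 -0.47 -0.09] Fs -0.55 w 0.4 q [-0.2   0.33  1.79 -0.    1.01 -2.05]
```

Request:
play_rows(
  linear=[
    [0,0.0008,0],
    [0,0.0016,0],
    [0,0.0024,0],
    [0,0.0032,0],
    [0,0.004,0],
  ],
  twist=[0,0,0,0,0],
  claw=[1,1,1,1,1],
)

```text
t: 13.43
eef_pos: [535.2, -38.6, 67.3]
orientation: [-0.225, 1.558, 0.219]
ft_force: [0.9, -7.7, -0.4]
gripper_width: 0.5
```

```bash
python3 st.py
```

```text
t 13.43 p [535.2 -38.6  67.3] s -184.78 x 503.66 tooly [-0.279  0.96  -0.004] toolx [ 0.002 -0.003 -1.   ] F [ 0.91 -7.74 -0.38] Fs -7.69 w 0.5 q [-0.2   0.33  1.8  -0.    1.01 -2.05]
```

Request:
play_rows(
  linear=[
    [0,0.0008,0],
    [0,0.0016,0],
    [0,0.0024,0],
    [0,0.0032,0],
    [0,0.004,0],
  ],
  twist=[0,0,0,0,0],
  claw=[1,1,1,1,1],
)

```text
t: 13.85
eef_pos: [535.2, -38.2, 67.4]
orientation: [-0.228, 1.558, 0.217]
ft_force: [1.8, -12.7, -1.4]
gripper_width: 0.5
```

```bash
python3 st.py
```

```text
t 13.85 p [535.2 -38.2  67.4] s -184.4 x 503.76 tooly [-0.28   0.96  -0.007] toolx [ 0.003 -0.007 -1.   ] F [  1.79 -12.74  -1.4 ] Fs -12.74 w 0.5 q [-0.2   0.33  1.8  -0.01  1.01 -2.05]
```

Request:
play_rows(
  linear=[
    [0,0.0008,0],
    [0,0.0016,0],
    [0,0.0024,0],
    [0,0.0032,0],
    [0,0.0032,0],
  ],
  twist=[0,0,0,0,0],
  claw=[1,1,1,1,1],
)

```text
t: 14.27
eef_pos: [535.0, -37.5, 67.5]
orientation: [-0.231, 1.557, 0.216]
ft_force: [1.3, -13.7, -2.3]
gripper_width: 0.3
```

```bash
python3 st.py
```

```text
t 14.27 p [535.  -37.5  67.5] s -183.71 x 503.79 tooly [-0.281  0.96  -0.01 ] toolx [ 0.003 -0.009 -1.   ] F [  1.33 -13.68  -2.3 ] Fs -13.52 w 0.3 q [-0.19  0.33  1.8  -0.01  1.01 -2.04]
```

Request:
play_rows(
  linear=[
    [0.0004,0.0008,0],
    [0.0005,0.0016,0],
    [0.0005,0.0016,0],
  ],
  twist=[0,0,0],
  claw=[1,1,1],
)

```text
t: 14.52
eef_pos: [535.0, -37.3, 67.5]
orientation: [-0.232, 1.557, 0.215]
ft_force: [1.8, -15.8, -0.8]
gripper_width: 0.0
```

```bash
python3 st.py
```

```text
t 14.52 p [535.  -37.3  67.5] s -183.5 x 503.83 tooly [-0.281  0.96  -0.011] toolx [ 0.004 -0.01  -1.   ] F [  1.8  -15.77  -0.77] Fs -15.65 w 0.0 q [-0.19  0.33  1.8  -0.01  1.01 -2.04]
```

Request:
play_rows(
  linear=[
    [0,0.0008,0],
    [0,0.0016,0],
    [0,0.0016,0],
  ],
  twist=[0,0,0],
  claw=[1,1,1],
)

```text
t: 14.77
eef_pos: [535.0, -37.2, 67.6]
orientation: [-0.234, 1.556, 0.214]
ft_force: [1.0, -16.9, -1.5]
gripper_width: 0.2
```

```bash
python3 st.py
```

```text
t 14.77 p [535.  -37.2  67.6] s -183.36 x 503.88 tooly [-0.282  0.959 -0.012] toolx [ 0.004 -0.012 -1.   ] F [  0.96 -16.93  -1.5 ] Fs -16.54 w 0.2 q [-0.19  0.33  1.8  -0.01  1.01 -2.04]
```

Request:
play_rows(
  linear=[
    [0.0002,0.0008,0],
    [0.0003,0.0016,0],
    [0.0003,0.0016,0],
  ],
  twist=[0,0,0],
  claw=[1,1,1],
)

```text
t: 15.02
eef_pos: [534.3, -35.0, 67.4]
orientation: [-0.23, 1.557, 0.216]
ft_force: [0.6, -10.5, 1.6]
gripper_width: 0.5
```

```bash
python3 st.py
```

```text
t 15.02 p [534.3 -35.   67.4] s -181.11 x 503.75 tooly [-0.28  0.96 -0.01] toolx [ 0.003 -0.009 -1.   ] F [  0.6  -10.54   1.59] Fs -10.29 w 0.5 q [-0.19  0.33  1.8  -0.01  1.01 -2.04]
```

Climbing now; hold and let it go.

Request:
play_rows(
  linear=[
    [0,0,0],
    [0,0,0],
    [0,0,0],
    [0,0,0],
  ],
  twist=[0,0,0,0],
  claw=[1,1,1,1],
)

```text
t: 15.35
eef_pos: [533.0, -31.4, 67.2]
orientation: [-0.224, 1.558, 0.219]
ft_force: [0.1, -6.0, 2.1]
gripper_width: 0.4
```

```bash
python3 st.py; python3 wl.py w13
```

```text
t 15.35 p [533.  -31.4  67.2] s -177.25 x 503.58 tooly [-0.278  0.96  -0.003] toolx [ 0.001 -0.002 -1.   ] F [ 0.13 -6.    2.05] Fs -5.8 w 0.4 q [-0.19  0.33  1.8  -0.    1.01 -2.04]
```

View pics/w13.png

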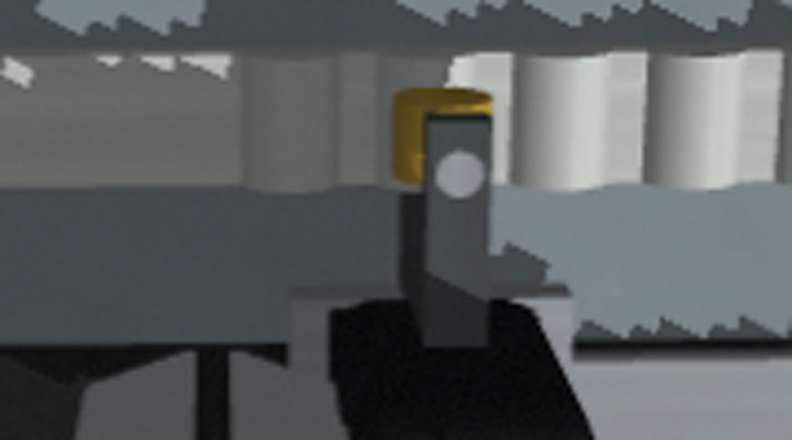

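Request:
play_rows(
  linear=[
    [0,0,0],
    [0,0,0],
  ],
  twist=[0,0],
  claw=[1,1],
)

```text
t: 15.57
eef_pos: [533.0, -31.2, 67.2]
orientation: [-0.224, 1.558, 0.22]
ft_force: [0.5, -4.2, 2.3]
gripper_width: 0.5
```

```bash
python3 st.py; python3 wl.py w14
```

```text
t 15.57 p [533.  -31.2  67.2] s -177.05 x 503.56 tooly [-0.279  0.96  -0.003] toolx [ 0.001 -0.002 -1.   ] F [ 0.49 -4.22  2.25] Fs -4.19 w 0.5 q [-0.19  0.33  1.8  -0.    1.01 -2.04]
```

View pics/w14.png

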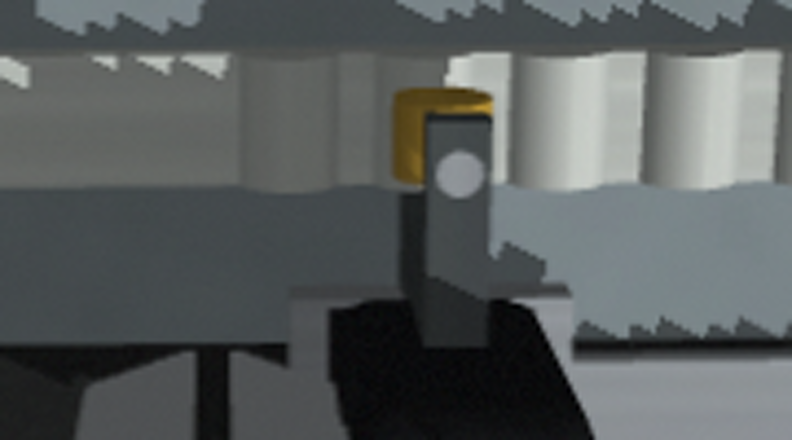

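Request:
play_rows(
  linear=[
    [0,0.0008,0],
    [0,0.0012,0],
    [0,0.0012,0],
  ],
  twist=[0,0,0],
  claw=[1,1,1],
)

```text
t: 15.87
eef_pos: [532.5, -29.6, 67.1]
orientation: [-0.222, 1.559, 0.221]
ft_force: [-0.3, -3.5, 3.1]
gripper_width: 0.4
```

```bash
python3 st.py; python3 wl.py w15
```

```text
t 15.87 p [532.5 -29.6  67.1] s -175.39 x 503.52 tooly [-0.278  0.961 -0.001] toolx [ 0.001 -0.001 -1.   ] F [-0.32 -3.49  3.06] Fs -3.26 w 0.4 q [-0.19  0.33  1.8  -0.    1.01 -2.04]
```

View pics/w15.png

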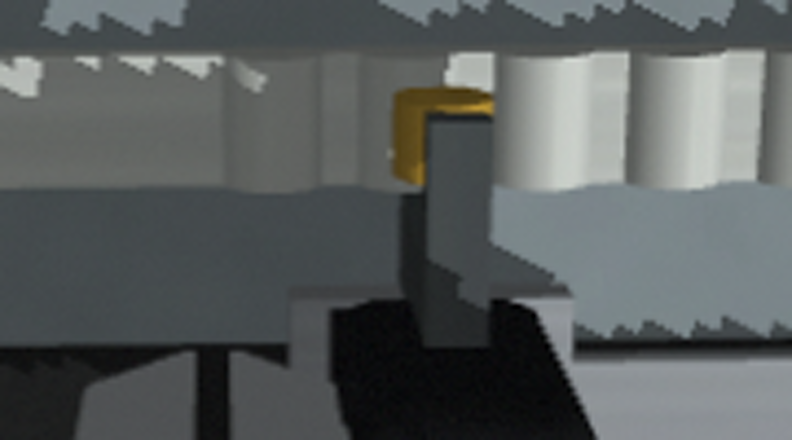

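Request:
play_rows(
  linear=[
    [0,0,0],
    [0,0,0],
    [0,0,0],
  ],
  twist=[0,0,0],
  claw=[1,1,1],
)

```text
t: 16.17
eef_pos: [532.4, -29.0, 66.7]
orientation: [-0.221, 1.559, 0.221]
ft_force: [-0.2, -3.4, 3.2]
gripper_width: 0.5
```

```bash
python3 st.py; python3 wl.py w16
```

```text
t 16.17 p [532.4 -29.   66.7] s -174.78 x 503.62 tooly [-0.278  0.961  0.   ] toolx [ 0.  0. -1.] F [-0.19 -3.37  3.23] Fs -3.18 w 0.5 q [-0.19  0.33  1.8   0.    1.01 -2.04]
```

View pics/w16.png

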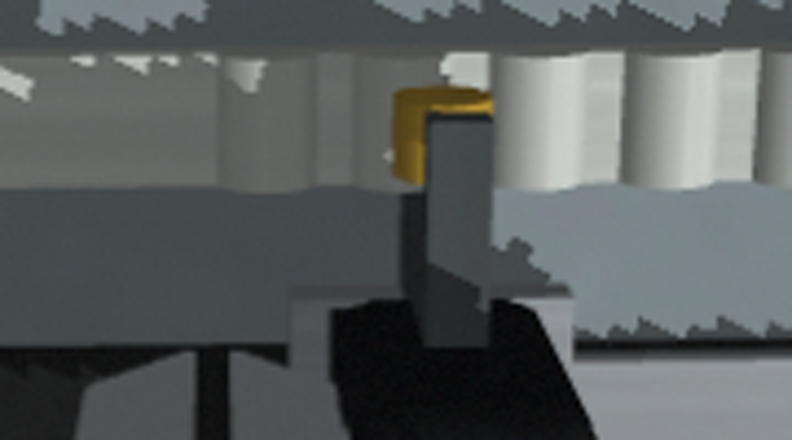

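Request:
play_rows(
  linear=[
    [-0.0006,0.001,0],
    [-0.0006,0.002,0],
    [-0.0006,0.002,0],
  ],
  twist=[0,0,0],
  claw=[1,1,1],
)

```text
t: 16.47
eef_pos: [531.7, -27.2, 66.7]
orientation: [-0.22, 1.56, 0.222]
ft_force: [0.9, -0.2, -0.0]
gripper_width: 0.3
```

```bash
python3 st.py
```

```text
t 16.47 p [531.7 -27.2  66.7] s -172.86 x 503.47 tooly [-0.278  0.961  0.001] toolx [-0.     0.001 -1.   ] F [ 0.91 -0.18 -0.03] Fs -0.42 w 0.3 q [-0.18  0.33  1.8   0.    1.01 -2.04]
```

Request:
play_rows(
  linear=[
    [0,0.001,0],
    [0,0.002,0],
    [0,0.002,0],
  ],
  twist=[0,0,0],
  claw=[1,1,1],
)

```text
t: 16.72
eef_pos: [530.9, -26.1, 66.7]
orientation: [-0.22, 1.561, 0.222]
ft_force: [0.3, -0.5, -1.2]
gripper_width: 0.6
```

```bash
python3 st.py; python3 wl.py w17
```

```text
t 16.72 p [530.9 -26.1  66.7] s -171.62 x 503.02 tooly [-0.278  0.961  0.001] toolx [-0.001  0.001 -1.   ] F [ 0.26 -0.47 -1.2 ] Fs -0.52 w 0.6 q [-0.18  0.33  1.8   0.    1.01 -2.03]
```

View pics/w17.png

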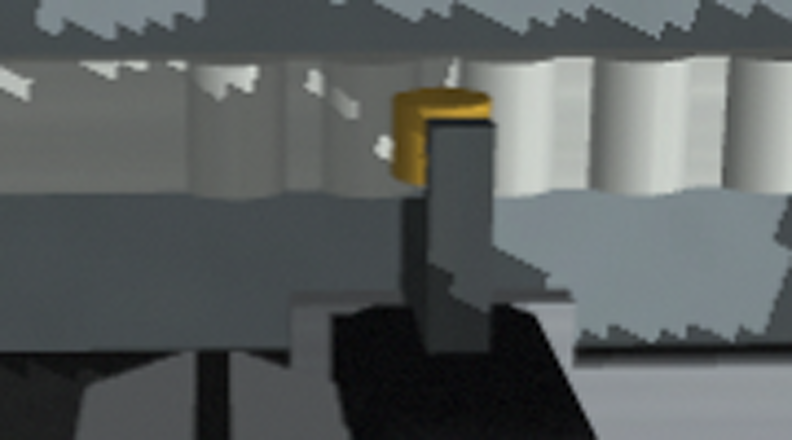

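Request:
play_rows(
  linear=[
    [0,-0.002,0],
    [0,-0.004,0],
    [0,-0.004,0],
    [0,-0.004,0],
    [0,-0.004,0],
  ],
  twist=[0,0,0,0,0],
  claw=[1,1,1,1,1],
)

```text
t: 17.18
eef_pos: [532.1, -29.1, 67.0]
orientation: [-0.221, 1.56, 0.221]
ft_force: [0.1, -0.5, 0.5]
gripper_width: 0.1
```

```bash
python3 st.py; python3 wl.py w18
```

```text
t 17.18 p [532.1 -29.1  67. ] s -174.81 x 503.29 tooly [-0.278  0.961  0.   ] toolx [-0.  0. -1.] F [ 0.06 -0.49  0.53] Fs -0.48 w 0.1 q [-0.19  0.33  1.8   0.    1.01 -2.04]
```

View pics/w18.png

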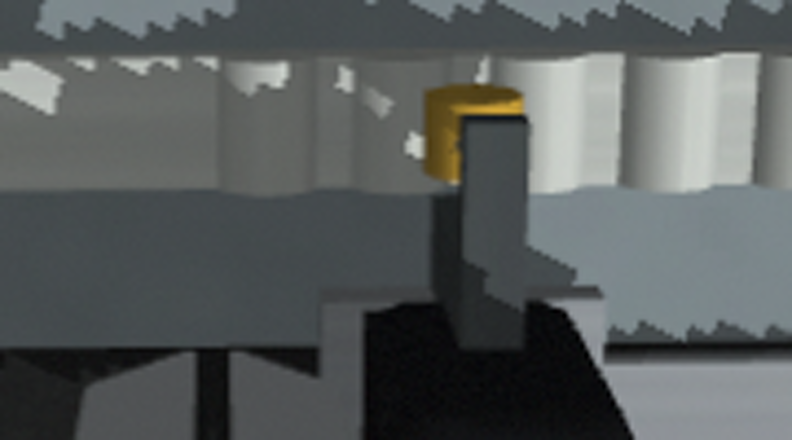

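Request:
play_rows(
  linear=[
    [0,0,0],
    [0,0,0],
    [0,0.002,0],
    [0,0.004,0],
    [0,0.005,0],
  ],
  twist=[0,0,0,0,0],
  claw=[1,1,1,1,1],
)

```text
t: 17.65
eef_pos: [531.2, -26.0, 67.0]
orientation: [-0.221, 1.56, 0.221]
ft_force: [0.1, 0.2, 0.2]
gripper_width: 0.5
```

Request:
play_rows(
  linear=[
    [0,0.0008,0],
    [0,0.0016,0],
    [0,0.0024,0],
    [0,0.0032,0],
    [0,0.004,0],
  ],
  twist=[0,0,0,0,0],
  claw=[1,1,1,1,1],
)

```text
t: 18.07
eef_pos: [531.2, -25.3, 67.1]
orientation: [-0.224, 1.559, 0.22]
ft_force: [-0.1, -6.3, 0.4]
gripper_width: 0.4
```

```bash
python3 st.py
```

```text
t 18.07 p [531.2 -25.3  67.1] s -170.92 x 503.46 tooly [-0.279  0.96  -0.003] toolx [ 0.001 -0.003 -1.   ] F [-0.07 -6.27  0.41] Fs -6.0 w 0.4 q [-0.18  0.33  1.81 -0.    1.01 -2.03]
```

Request:
play_rows(
  linear=[
    [0,0.0008,0],
    [0,0.0016,0],
    [0,0.0024,0],
    [0,0.0032,0],
    [0,0.0032,0],
  ],
  twist=[0,0,0,0,0],
  claw=[1,1,1,1,1],
)

```text
t: 18.48
eef_pos: [531.1, -25.0, 67.2]
orientation: [-0.227, 1.558, 0.218]
ft_force: [-0.6, -9.9, -1.3]
gripper_width: 0.2
```

```bash
python3 st.py
```

```text
t 18.48 p [531.1 -25.   67.2] s -170.61 x 503.52 tooly [-0.28   0.96  -0.006] toolx [ 0.002 -0.005 -1.   ] F [-0.64 -9.94 -1.34] Fs -9.38 w 0.2 q [-0.17  0.33  1.81 -0.01  1.01 -2.03]
```

Request:
play_rows(
  linear=[
    [0.0003,0.0008,0],
    [0.0004,0.0016,0],
    [0.0004,0.0024,0],
    [0.0004,0.0032,0],
    [0.0004,0.0032,0],
  ],
  twist=[0,0,0,0,0],
  claw=[1,1,1,1,1],
)

```text
t: 18.9
eef_pos: [531.1, -24.7, 67.3]
orientation: [-0.23, 1.558, 0.217]
ft_force: [0.1, -13.0, 0.2]
gripper_width: -0.1
```

```bash
python3 st.py
```

```text
t 18.9 p [531.1 -24.7  67.3] s -170.29 x 503.6 tooly [-0.281  0.96  -0.009] toolx [ 0.003 -0.008 -1.   ] F [  0.14 -13.03   0.15] Fs -12.56 w -0.1 q [-0.17  0.33  1.81 -0.01  1.   -2.02]
```

Request:
play_rows(
  linear=[
    [0.0002,0.0008,0],
    [0.0003,0.0016,0],
    [0.0003,0.0016,0],
  ],
  twist=[0,0,0],
  claw=[1,1,1],
)

```text
t: 19.15
eef_pos: [531.0, -24.2, 67.3]
orientation: [-0.231, 1.557, 0.216]
ft_force: [0.7, -14.4, -0.1]
gripper_width: 0.9
```

```bash
python3 st.py
```

```text
t 19.15 p [531.  -24.2  67.3] s -169.78 x 503.64 tooly [-0.281  0.96  -0.009] toolx [ 0.003 -0.009 -1.   ] F [  0.7  -14.4   -0.07] Fs -14.03 w 0.9 q [-0.17  0.33  1.81 -0.01  1.   -2.02]
```

Request:
play_rows(
  linear=[
    [0,0.0008,0],
    [0,0.0016,0],
    [0,0.0016,0],
  ],
  twist=[0,0,0],
  claw=[1,1,1],
)

```text
t: 19.4
eef_pos: [531.0, -24.0, 67.3]
orientation: [-0.232, 1.557, 0.215]
ft_force: [0.8, -16.1, -0.6]
gripper_width: 0.6
```

```bash
python3 st.py
```

```text
t 19.4 p [531.  -24.   67.3] s -169.57 x 503.68 tooly [-0.281  0.96  -0.011] toolx [ 0.004 -0.01  -1.   ] F [  0.8  -16.09  -0.61] Fs -15.68 w 0.6 q [-0.17  0.33  1.81 -0.01  1.   -2.02]
```

Request:
play_rows(
  linear=[
    [0,0.0008,0],
    [0,0.0008,0],
    [0,0.0008,0],
  ],
  twist=[0,0,0],
  claw=[1,1,1],
)

```text
t: 19.65
eef_pos: [531.0, -23.9, 67.3]
orientation: [-0.233, 1.557, 0.215]
ft_force: [1.0, -16.4, -0.4]
gripper_width: 0.2
```

```bash
python3 st.py
```

```text
t 19.65 p [531.  -23.9  67.3] s -169.49 x 503.67 tooly [-0.281  0.96  -0.011] toolx [ 0.004 -0.011 -1.   ] F [  0.99 -16.38  -0.4 ] Fs -16.01 w 0.2 q [-0.17  0.33  1.81 -0.01  1.   -2.02]
```

Request:
play_rows(
  linear=[
    [0,0.0008,0],
    [0,0.0012,0],
    [0,0.0012,0],
  ],
  twist=[0,0,0],
  claw=[1,1,1],
)

```text
t: 19.9
eef_pos: [531.0, -23.8, 67.4]
orientation: [-0.234, 1.557, 0.214]
ft_force: [1.4, -17.6, -1.5]
gripper_width: 0.4
```

```bash
python3 st.py
```

```text
t 19.9 p [531.  -23.8  67.4] s -169.38 x 503.71 tooly [-0.282  0.959 -0.013] toolx [ 0.004 -0.012 -1.   ] F [  1.38 -17.56  -1.51] Fs -17.26 w 0.4 q [-0.17  0.33  1.81 -0.01  1.   -2.02]
```

Request:
play_rows(
  linear=[
    [0.0002,0.0008,0],
    [0.0002,0.0012,0],
    [0.0002,0.0012,0],
  ],
  twist=[0,0,0],
  claw=[1,1,1],
)

```text
t: 20.15
eef_pos: [531.0, -23.7, 67.4]
orientation: [-0.235, 1.556, 0.214]
ft_force: [1.0, -19.2, 0.2]
gripper_width: 0.2
```

```bash
python3 st.py
```

```text
t 20.15 p [531.  -23.7  67.4] s -169.3 x 503.75 tooly [-0.282  0.959 -0.014] toolx [ 0.005 -0.013 -1.   ] F [  1.   -19.21   0.2 ] Fs -18.74 w 0.2 q [-0.17  0.33  1.81 -0.01  1.   -2.02]
```

Request:
play_rows(
  linear=[
    [0,0.0008,0],
    [0,0.0008,0],
    [0,0.0008,0],
  ],
  twist=[0,0,0],
  claw=[1,1,1],
)

```text
t: 20.4
eef_pos: [529.3, -18.8, 67.1]
orientation: [-0.225, 1.558, 0.218]
ft_force: [0.2, -6.6, 2.0]
gripper_width: 0.4
```

```bash
python3 st.py
```

```text
t 20.4 p [529.3 -18.8  67.1] s -164.18 x 503.46 tooly [-0.279  0.96  -0.004] toolx [ 0.002 -0.004 -1.   ] F [ 0.2  -6.64  2.  ] Fs -6.44 w 0.4 q [-0.16  0.32  1.81 -0.    1.   -2.01]
```

Released. Hold and look.

Request:
play_rows(
  linear=[
    [0,0,0],
    [0,0,0],
    [0,0,0],
  ],
  twist=[0,0,0],
  claw=[1,1,1],
)

```text
t: 20.65
eef_pos: [528.8, -17.5, 67.0]
orientation: [-0.223, 1.559, 0.22]
ft_force: [-0.4, -4.7, 2.6]
gripper_width: 0.5
```

```bash
python3 st.py; python3 wl.py w19
```

```text
t 20.65 p [528.8 -17.5  67. ] s -162.74 x 503.39 tooly [-0.278  0.96  -0.002] toolx [ 0.001 -0.002 -1.   ] F [-0.39 -4.66  2.59] Fs -4.37 w 0.5 q [-0.16  0.32  1.81 -0.    1.01 -2.01]
```

View pics/w19.png

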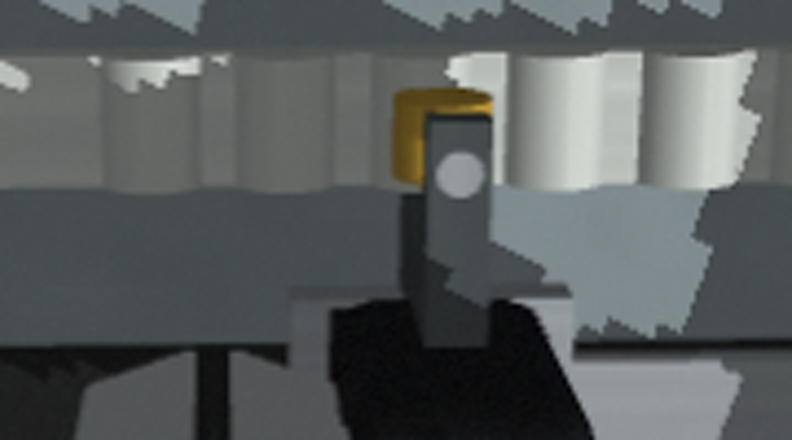

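Request:
play_rows(
  linear=[
    [-0.0003,0.0008,0],
    [-0.0004,0.0014,0],
    [-0.0004,0.0014,0],
    [-0.0004,0.0014,0],
  ],
  twist=[0,0,0,0],
  claw=[1,1,1,1],
)

```text
t: 21.03
eef_pos: [528.2, -15.3, 66.9]
orientation: [-0.221, 1.559, 0.221]
ft_force: [0.0, -3.5, 2.2]
gripper_width: 0.5
```

```bash
python3 st.py; python3 wl.py w20
```

```text
t 21.03 p [528.2 -15.3  66.9] s -160.49 x 503.43 tooly [-0.278  0.961  0.   ] toolx [ 0.  0. -1.] F [ 0.03 -3.48  2.24] Fs -3.35 w 0.5 q [-0.16  0.32  1.81  0.    1.01 -2.01]
```

View pics/w20.png

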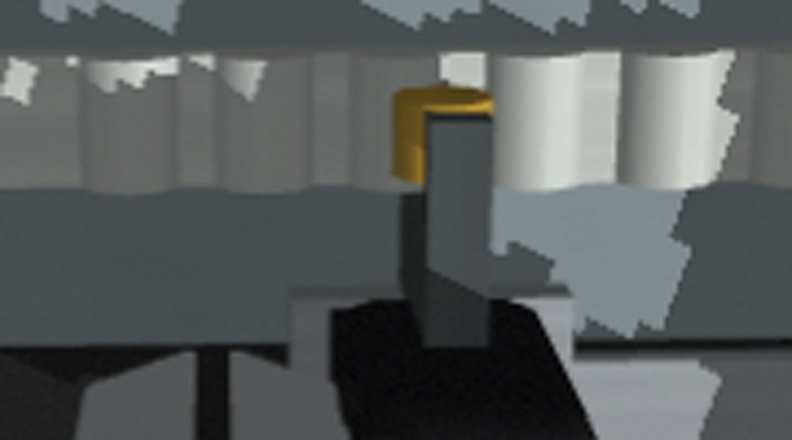

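Request:
play_rows(
  linear=[
    [-0.0003,0.001,0],
    [-0.0003,0.002,0],
    [-0.0003,0.002,0],
  ],
  twist=[0,0,0],
  claw=[1,1,1],
)

```text
t: 21.33
eef_pos: [527.6, -13.3, 66.7]
orientation: [-0.22, 1.56, 0.222]
ft_force: [0.0, -0.7, 1.1]
gripper_width: 0.5
```

```bash
python3 st.py; python3 wl.py w21
```

```text
t 21.33 p [527.6 -13.3  66.7] s -158.41 x 503.39 tooly [-0.278  0.961  0.002] toolx [-0.     0.001 -1.   ] F [ 0.   -0.73  1.06] Fs -0.7 w 0.5 q [-0.16  0.32  1.81  0.    1.01 -2.01]
```

View pics/w21.png

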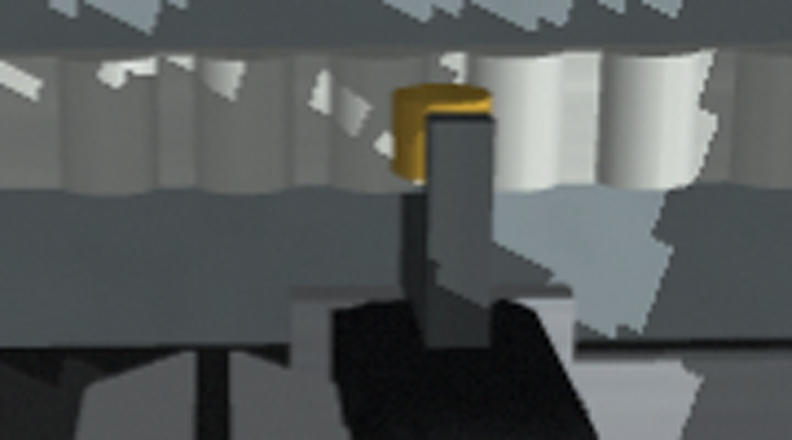

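Request:
play_rows(
  linear=[
    [0,-0.004,0],
    [0,-0.015,0],
    [0,-0.03,0],
    [0,-0.03,0],
  ],
  twist=[0,0,0,0],
  claw=[1,1,1,1],
)

```text
t: 21.72
eef_pos: [533.8, -32.9, 66.8]
orientation: [-0.221, 1.559, 0.22]
ft_force: [0.8, 0.2, 0.2]
gripper_width: 0.3
```

```bash
python3 st.py; python3 wl.py w22
```

```text
t 21.72 p [533.8 -32.9  66.8] s -178.97 x 503.88 tooly [-0.277  0.961 -0.001] toolx [ 0.001 -0.001 -1.   ] F [0.83 0.25 0.25] Fs 0.01 w 0.3 q [-0.19  0.33  1.8  -0.    1.01 -2.04]
```

View pics/w22.png

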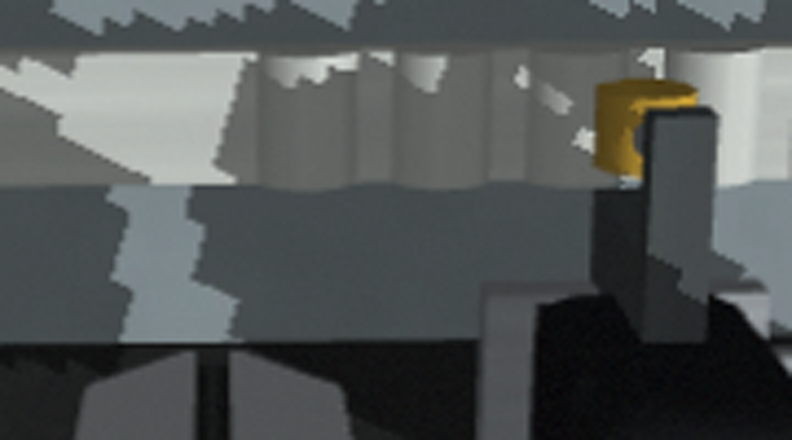

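Request:
play_rows(
  linear=[
    [-0.06,0,0],
    [-0.12,0,0],
    [-0.14,0,0],
    [-0.14,0,0],
  ],
  twist=[0,0,0,0],
  claw=[1,1,1,1],
)

```text
t: 22.1
eef_pos: [535.5, -31.9, 154.5]
orientation: [-0.222, 1.552, 0.219]
ft_force: [1.0, -0.1, -0.4]
gripper_width: 0.6
```

Request:
play_rows(
  linear=[
    [0,0.03,0],
    [0,0.06,0],
    [0,0.07,0],
    [0,0.07,0],
    [0,0.07,0],
  ],
  twist=[0,0,0,0,0],
  claw=[1,1,1,1,1],
)

```text
t: 22.52
eef_pos: [520.8, 8.8, 150.0]
orientation: [-0.222, 1.561, 0.222]
ft_force: [0.8, 0.6, 0.5]
gripper_width: 0.6
```

```bash
python3 st.py; python3 - <<'E'
from h import *
p,d=read_camera("wrist");cv2.imwrite("pics/w23.png",cv2.resize(p[170:290,240:420,::-1],None,fx=4.4,fy=4.4,interpolation=2))
cv2.imwrite("pics/w23f.png",p[:,:,::-1])
E
```

```text
t 22.52 p [520.8   8.8 150. ] s -135.33 x 502.93 tooly [-0.279  0.96   0.   ] toolx [-0.001 -0.    -1.   ] F [0.76 0.58 0.51] Fs 0.35 w 0.6 q [-0.12  0.23  1.71 -0.    1.2  -1.97]
```

View pics/w23.png

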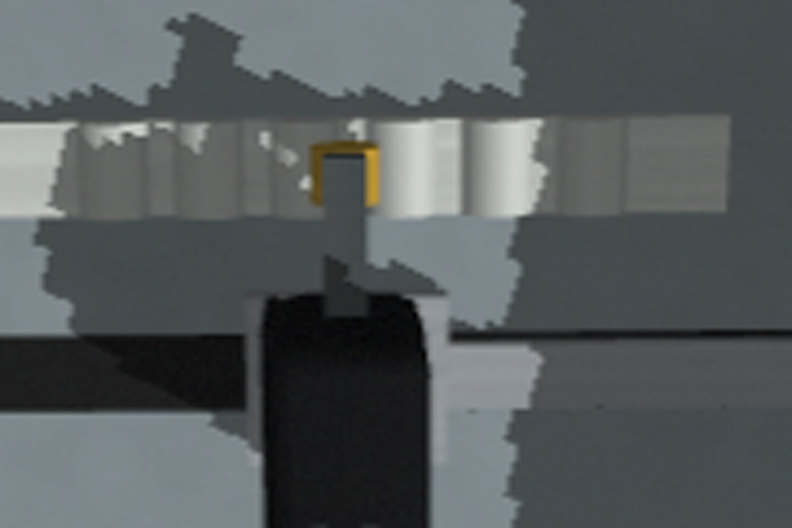

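Request:
play_rows(
  linear=[
    [-0.05,0,-0.05],
    [-0.1,-0.05,-0.1],
    [-0.15,-0.1,-0.2],
    [-0.15,-0.15,-0.25],
    [-0.15,-0.2,-0.3],
  ],
  twist=[0,0,0,0,0],
  claw=[1,1,1,1,1],
)

```text
t: 22.98
eef_pos: [402.6, -124.5, 238.1]
orientation: [-0.224, 1.557, 0.22]
ft_force: [-0.1, -0.9, -0.2]
gripper_width: 0.7
```

Request:
play_rows(
  linear=[
    [0,0,0],
    [0,0,0],
    [0,0,0],
  ],
  twist=[0,0,0],
  claw=[1,1,1],
)

```text
t: 23.23
eef_pos: [403.3, -123.3, 236.3]
orientation: [-0.219, 1.559, 0.22]
ft_force: [-0.2, 0.0, -0.3]
gripper_width: 0.3
```

```bash
python3 st.py; python3 - <<'E'
from h import *
for n,b in [("top",(230,360,190,350)),("scene",(180,290,310,470))]:
    p,d=read_camera(n);cv2.imwrite(f"pics/{n}9.png",p[:,:,::-1])
    print([(t,spot_in(t,n)[:1]) for t in ['bolt','cap_nut','washer','head']])
E
```

```text
t 23.23 p [ 403.3 -123.3  236.3] s -229.75 x 353.52 tooly [-0.276  0.961  0.001] toolx [ 0.     0.001 -1.   ] F [-0.16  0.04 -0.32] Fs 0.08 w 0.3 q [-0.46  0.02  1.74  0.    1.38 -2.31]
[('bolt', [{'extent': [244.5, 350.1, 18.9, 16.9], 'score': 0.43}]), ('cap_nut', [{'extent': [321.2, 317.2, 24.4, 30.6], 'score': 0.88}]), ('washer', [{'extent': [261.8, 178.4, 40.8, 34.0], 'score': 0.77}]), ('head', [{'extent': [240.8, 262.1, 21.2, 28.2], 'score': 0.97}])]
[('bolt', [{'extent': [388.5, 148.6, 33.2, 53.8], 'score': 0.82}]), ('cap_nut', [{'extent': [330.7, 177.4, 28.4, 24.5], 'score': 0.95}]), ('washer', [{'extent': [346.5, 300.4, 36.1, 39.8], 'score': 0.64}]), ('head', [{'extent': [394.9, 212.6, 19.2, 29.9], 'score': 0.79}])]
```

View pics/scene9.png

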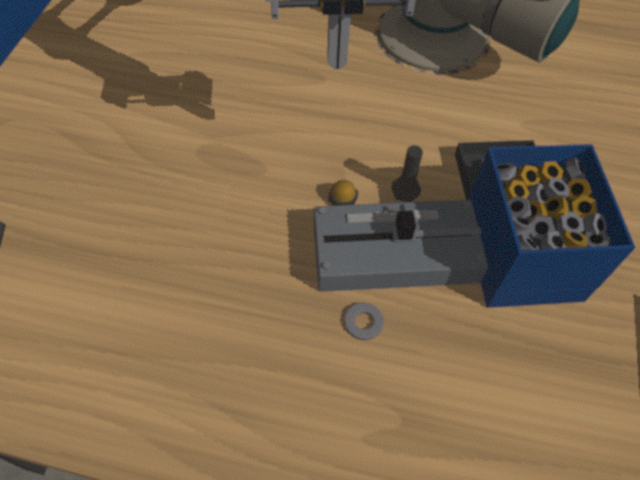

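View pics/top9.png

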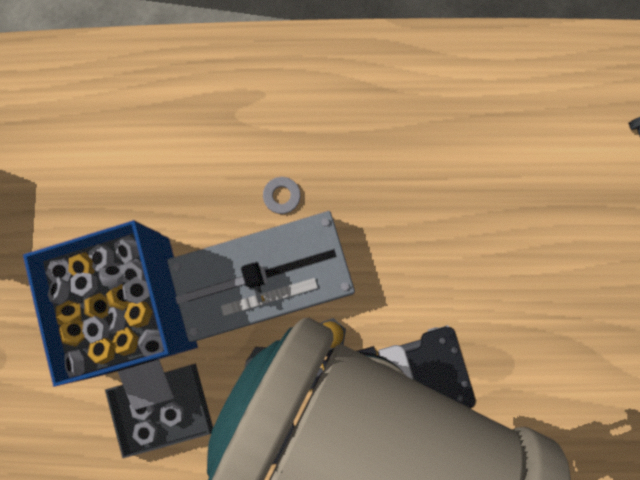

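```bash
python3 - <<'E'
from h import *
u=np.array([-.276,.961])
for f in ['top0','top9']:
    im=cv2.imread(f'pics/{f}.png',0)
    x0,x1=(270,302) if f=='top0' else (236,268)
    m=(im[250:290,x0:x1]<26).astype(np.uint8)
    m=cv2.morphologyEx(m,cv2.MORPH_OPEN,np.ones((9,9)))
    ys,xs=np.nonzero(m);c=((xs.min()+xs.max())/2+x0,(ys.min()+ys.max())/2+250) if len(xs) else None
    c2=(xs.mean()+x0,ys.mean()+250)
    for q in (c,c2):
        w=ray('top',q,94);print(f,np.round(q,1),w.round(1),'s',(w@u).round(2))
E
```

```text
<stdin>:9: RuntimeWarning: Mean of empty slice.
  ret = ret.dtype.type(ret / rcount)
Traceback (most recent call last):
  File "h.py", line 6, in ray
    p=cv2.undistortPoints(np.array([[uv]],float),c['camera_matrix'],c['dist'])[0,0]
      ~~~~~~~~~~~~~~~~~~~^^^^^^^^^^^^^^^^^^^^^^^^^^^^^^^^^^^^^^^^^^^^^^^^^^^^^
cv2.error: OpenCV(4.12.0) /io/opencv/modules/calib3d/src/undistort.dispatch.cpp:538: error: (-215:Assertion failed) npoints >= 0 && src.isContinuous() && (depth == CV_32F || depth == CV_64F) in function 'undistortPoints'
```

```bash
python3 -c "
from station import *
print(job_done())"
```

```text
the job is handed in; nothing more can be done
None
```

I pushed the lever head with the shut fingertips from the closed end into the third notch, and it was sitting there when I handed the job in. It rested untouched for roughly half a second or more in the first and second notches.

**Last checks:**
- **Notch:** the near-overhead wrist picture shows three ridges behind the roller and three ahead, which is notch 3. The head stayed there when I backed the finger off.
- **Bystanders:** the cap nut and washer are unmoved in the scene and top pictures. The bolt is unmoved in the scene picture; the arm mostly hid it from the top camera.
- **Arm and time:** the arm is clear, the wrist force reads about 0, and the clock was at about 23 s at hand-in.

**What disagreed or failed:**
- **Push force:** each ridge took about 17–20 N at its foot, against the stated 5–9 N, so I pushed in small steps and held as it released.
- **Snap:** the head did not snap fully forward by itself. I nudged it the last 1–3 mm in each notch at low force.
- **Centring:** the roller reads about 1.3 mm short of the middle of the third notch in the picture. That is near the middle of the free play I felt in the first notch, so I left it.
- **Lift:** I did not measure the head's lift directly. The wrist's vertical force suggested at most about 2.4 N upward on the head, against the 6 N that starts to lift it.
- **Position cross-check:** a last check of the head position from the top camera failed in my script, and I did not repeat it.

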